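# Load the rotary drying stand with painted houses and start the dryer

### The job

Hang every painted wooden house on the table by its eye on the peg of its own colour on the rotary drying stand: a peg can only be loaded where it faces the open front of the screen, so bring it there by turning the stand by the posts on its top, one click per quarter turn. When all of them hang, turn the stand until the empty white peg faces the open front and rests in its click, and only then push the dryer switch fully over, away from you. Knock over none of the ink bottles.

Things in the scene. Friction and masses are not known exactly. Their poses are not given: they have to be found in the camera images.
- house_red: wooden house, painted red, 0.12 kg: body 46 x 46 x 46 mm, roof ridge 66 mm up. On top an upright eye plate: 30 mm wide along y, 8 mm thick along x, top 115 mm up, with an eye 18 mm wide and 22 mm high through it along x, centred 96 mm up (6 mm of wood beside it, 8 mm above). Grip the plate along y at eye height, from above. Origin: centre of the underside; z up. May be absent.
- house_yellow: wooden house, painted yellow, 0.12 kg: body 46 x 46 x 46 mm, roof ridge 66 mm up. On top an upright eye plate: 30 mm wide along y, 8 mm thick along x, top 115 mm up, with an eye 18 mm wide and 22 mm high through it along x, centred 96 mm up (6 mm of wood beside it, 8 mm above). Grip the plate along y at eye height, from above. Origin: centre of the underside; z up. May be absent.
- house_blue: wooden house, painted blue, 0.12 kg: body 46 x 46 x 46 mm, roof ridge 66 mm up. On top an upright eye plate: 30 mm wide along y, 8 mm thick along x, top 115 mm up, with an eye 18 mm wide and 22 mm high through it along x, centred 96 mm up (6 mm of wood beside it, 8 mm above). Grip the plate along y at eye height, from above. Origin: centre of the underside; z up. May be absent.
- eye_red (a point): centre of the eye of the red house
- eye_yellow (a point): centre of the eye of the yellow house
- eye_blue (a point): centre of the eye of the blue house
- peg_red (a point): peg with red collar on the turning head of the drying stand: straight, round, steel, 8 mm thick. Origin: on the peg's axis, 95 mm from the turning axis, 151 mm above the table; x level and outwards, z up. The peg rises outwards with slope 0.45; its end is at x = +34 mm, the collar (28 mm across) ends at x = -23 mm; a hung eye rests between. A like dot on the hub shows from above.
- peg_yellow (a point): peg with yellow collar on the turning head of the drying stand: straight, round, steel, 8 mm thick. Origin: on the peg's axis, 95 mm from the turning axis, 151 mm above the table; x level and outwards, z up. The peg rises outwards with slope 0.45; its end is at x = +34 mm, the collar (28 mm across) ends at x = -23 mm; a hung eye rests between. A like dot on the hub shows from above.
- peg_blue (a point): peg with blue collar on the turning head of the drying stand: straight, round, steel, 8 mm thick. Origin: on the peg's axis, 95 mm from the turning axis, 151 mm above the table; x level and outwards, z up. The peg rises outwards with slope 0.45; its end is at x = +34 mm, the collar (28 mm across) ends at x = -23 mm; a hung eye rests between. A like dot on the hub shows from above.
- peg_white (a point): peg with white collar on the turning head of the drying stand: straight, round, steel, 8 mm thick. Origin: on the peg's axis, 95 mm from the turning axis, 151 mm above the table; x level and outwards, z up. The peg rises outwards with slope 0.45; its end is at x = +34 mm, the collar (28 mm across) ends at x = -23 mm; a hung eye rests between. A like dot on the hub shows from above. Stays empty.
- post1 (a point): centre of the top of one of four equal upright steel posts on the hub, for turning the head: 12 mm thick, 60 mm from the turning axis, midway between two pegs, from 157 mm (top of the hub, a disc 136 mm across) to 220 mm above the table. Lead it round from above in an arc, fingers loosely about it (a gap of some 18 mm) so as not to strain it.
- post2 (a point): centre of the top of one of four equal upright steel posts on the hub, for turning the head: 12 mm thick, 60 mm from the turning axis, midway between two pegs, from 157 mm (top of the hub, a disc 136 mm across) to 220 mm above the table. Lead it round from above in an arc, fingers loosely about it (a gap of some 18 mm) so as not to strain it.
- post3 (a point): centre of the top of one of four equal upright steel posts on the hub, for turning the head: 12 mm thick, 60 mm from the turning axis, midway between two pegs, from 157 mm (top of the hub, a disc 136 mm across) to 220 mm above the table. Lead it round from above in an arc, fingers loosely about it (a gap of some 18 mm) so as not to strain it.
- post4 (a point): centre of the top of one of four equal upright steel posts on the hub, for turning the head: 12 mm thick, 60 mm from the turning axis, midway between two pegs, from 157 mm (top of the hub, a disc 136 mm across) to 220 mm above the table. Lead it round from above in an arc, fingers loosely about it (a gap of some 18 mm) so as not to strain it.
- head (a joint): turn of the head, rad, anticlockwise from above. Sprung clicks every quarter turn, where a peg points to the open front: red at 0, yellow -1.571, blue 3.142, white 1.571 (or whole turns more). Released within 0.5 rad of a click it draws itself in, to within about 0.06 rad. Leaving a click takes up to 0.3 N m. Turns freely from -12 to 12.
- stand: fixed foot of the rotary drying stand, a dark steel disc 170 mm across. Origin: on the turning axis at table height; its -x axis points to the open front of the screen, roughly towards the robot; z up.
- screen: fixed screen round the stand: clear plastic side walls 130 mm high at y = +157 and -157 mm, from x = -70 to +160 mm, and a grey dryer panel, 190 mm high, with an amber front at the back, x = +160 to +190 mm; open above and at the front (-x). Origin and axes as those of the stand.
- switch (a joint): dryer switch, a steel toggle lever 80 mm long with a red ball at its tip, on a grey block, at the robot's left; rad: 0 = off, leaning towards the robot's side (-x of its block); 1.0 = on, leaning away (+x) against its stop. It stays where it is left. A push of a few newtons at its tip moves it.
- switch_tip (a point): tip of the switch lever; its axes turn with the lever
- switch_base: grey block of the dryer switch, fixed; origin: centre of its underside; the lever swings in its x-z plane
- ink_orange: a dropper ink bottle, orange, 38 mm across and 83 mm tall, bystander; origin: centre of its underside
- ink_green: a dropper ink bottle, green, 38 mm across and 83 mm tall, bystander; origin: centre of its underside
- ink_pink: a dropper ink bottle, pink, 38 mm across and 83 mm tall, bystander; origin: centre of its underside

How it is judged (in metres and radians):
On the way, in this order (a step that is already met when the one before it is completed fails the run):
1. every house hangs on the peg of its colour and the white peg faces the open front in its click (x of eye_red in the frame of peg_red between -0.032 and 0.034 m and y of eye_red in the frame of peg_red between -0.013 and 0.013 m and z of eye_red in the frame of peg_red between -0.024 and 0.018 m and angle between each of house_red, house_yellow, house_blue's own z axis and vertical below 0.7 rad and x of eye_yellow in the frame of peg_yellow between -0.032 and 0.034 m and y of eye_yellow in the frame of peg_yellow between -0.013 and 0.013 m and z of eye_yellow in the frame of peg_yellow between -0.024 and 0.018 m and x of eye_blue in the frame of peg_blue between -0.032 and 0.034 m and y of eye_blue in the frame of peg_blue between -0.013 and 0.013 m and z of eye_blue in the frame of peg_blue between -0.024 and 0.018 m and x of peg_white in the frame of stand below -0.08 m and y of peg_white in the frame of stand between -0.0125 and 0.0125 m and velocity of joint head between -0.1 and 0.1 rad/s), for 0.3 s.
2. the dryer switch is on, after that (value of joint switch above 0.85 rad), for 0.2 s.
At the end, for the whole second after the job is handed in: every house present hangs by its eye on the peg of its colour (eye on the peg between collar and end, house within 0.7 rad of upright; a little swinging does not matter), the white peg points to the open front within about 0.13 rad with the stand at rest, and the switch is on (over 0.85 of 1.0 rad) (all of step 1 and value of joint switch above 0.85 rad); the robot touches nothing.
It fails at once if an ink bottle is knocked over (angle between any of ink_orange, ink_green, ink_pink's own z axis and vertical above 0.7 rad).
Of house_red, house_yellow, house_blue only 2 to 3 are there at a start; the rules pass over those that are not, and their reading is None.
At some moment in a run one of house_red, house_yellow, house_blue may be knocked a few centimetres aside while the robot is not near it.
It also fails if it takes over 210 s, if anything falls off the work surface, if the arm or the gripper's body presses on something with over 40 N, if the wrist force passes 120 N, or if a joint passes its speed limit or range.

### The arm

A 6-joint arm with a two-finger parallel gripper is mounted at the origin on the work surface. World frame = base frame: x ahead of the robot, y to its left, z up, the work surface at z = 0. Lengths are in m, angles in degrees, forces in N, time in s.
With the tool pointing down it reaches from about 0.35 to 0.875 m from the base axis. Payload 4.2 kg.
Tool frame: the origin (TCP) lies midway between the tips of the shut fingers; the grasp point (between the pads) lies 19 mm behind it; z points along the fingers, y is the direction in which the jaws open and shut (so a half turn about z gives the same grasp; the last joint's range is limited). The gripper opens to 87 mm and grips with 3 to 60 N. Pads are 19 mm wide; open, the fingers measure 117 mm over their backs; the gripper's body (75 mm by 190 mm) begins 51 mm behind the grasp point.
Start: joints at [-56.459, 22.042, 0.453, 0, -68.411, -14.817], TCP at [0.201, -0.592, 0.223] pointing down, gripper open.
Joint ranges: [-179.83, 179.83], [-69.29, 118.12], [-61.27, 80.66], [-181.25, 117.63], [-171.15, -9.14], [-177.46, 177.46]. Speed limits (degrees/s): [159.86, 159.86, 180, 180, 180, 180].

### API

Orientations are given as a 3x3 rotation matrix whose columns are the frame's x, y, z axes.
In Python, from station import sense, capture, get_calibration, finish_job, spot_in, spot_point gives the robot as it stands.
- The arm moves only by the shell command python3 -m inch 'ROWS'. ROWS is JSON, a list of rows, each an object with "fingers": the finger opening in cm, from 0 to 8.7; "delta_pos": the shift along the tool's x, y, z in cm, a list of three; "spin": the turn about the tool's z in degrees. In form: [{"fingers": fingers, "delta_pos": [dx, dy, dz], "spin": spin}, ...]. A call has 1 to 20 rows; each row is the pose to reach, as a shift and turn from the pose commanded when the call began, along the tool's axes at that moment; what a row does not reach only later rows make up. A row lasts 1/10 s, in which the tool goes at most 50 mm and 8.59 degrees, less where a joint would pass 70% of its speed; a pose out of reach is approached as far as the arm can. A call with a gripper value outside its range is refused whole. The fingers move at their own pace and stop on an object; the grip force is fixed at half the most. Time passes only in rows, so rows that repeat a pose let the fingers close. It gives the time, the measured TCP pose, the force and the opening at its end, in the units of the state.
- sense(): the state, without advancing time (a new reading comes with each control period).
- capture(name): name is "side" or "top" or "wrist"; returns the picture (420x560x3 uint8, red, green, blue); there is no depth.
- get_calibration(name): a dict with "K" (3x3 intrinsics, pixels), "T" (4x4, takes a point from camera to world coordinates). Camera axes: x right, y up, looking along -z (the intrinsics and any distortion apply to the point x, -y, -z); pixel columns grow to the right and rows downward; lengths in m; the calibration is good to about 2 mm. A picture is of the moment at which its call begins: read the wrist's pose just before it. get_calibration takes no time and is no camera call; for the wrist camera it gives the pose at the moment of the call.
- finish_job(): hands the job in, once; it reports no verdict.
Trained networks look in the newest picture that a camera, given by its name, has taken for a name from the list of things; names that differ only in an ending like _2 or _b are one class to them, and where a whole thing is asked for, a point or a joint stands for the part that bears it (a point fixed in the world has none). Each returns a list of dicts, best first, with "conf" (0 to 1); they miss things now and then, are a little off and sometimes report something else, mostly with a low value. They report only what shows in the picture. A call takes as long as a camera call.
- spot_in(camera, target): "extent" ([left, top, right, bottom] as shares, 0 to 1, of the picture: columns of its width, rows of its height, round what is visible of it).
- spot_point(camera, target): "location" ([column, row] as shares, 0 to 1, of the picture: columns of its width, rows of its height: a listed point, or the origin of a listed thing).
The state is a dict: "time_s": time; "joints": joint angles; "joint_velocities": joint speeds; "effort": joint torques, N m; "tcp_pos": TCP position; "ee_rot": TCP orientation; "wrist_force": force on the tool from outside, world axes, zero at the start; "moment": the same for the moment, N m; "gripper_width": opening from 0.0 (shut) to 1.0 (fully open).
Only numpy, scipy, OpenCV 4.12 (cv2) and the standard library are available. Lean on these libraries where they do the work, as an engineer would, in place of code of your own. Each camera call takes 0.05 s, during which the arm holds its last target.

## Working session

There is one attempt and no reset: what is moved stays moved. The work goes in short steps, Python scripts to look and compute and a shell command to move; the robot and the scene stay as the last step left them, time stands still between calls to the robot, and variables do not carry over. Pictures are saved under pics/ and viewed, and the job is handed in when it is done.

```bash
ls; mkdir -p pics; cat > h.py <<'E'
import numpy as np, cv2
from station import *
def snap(name,fn):
    im=capture(name); cv2.imwrite('pics/'+fn+'.png',im[:,:,::-1]); return im
def cal(name):
    c=get_calibration(name); return c
def ray(c,px):
    K=np.array(c['K']);T=np.array(c['T']);d=np.array(c.get('dist',np.zeros(5)),float)
    u=cv2.undistortPoints(np.array([[px]],float),K,d)[0,0]
    v=T[:3,:3]@np.array([u[0],-u[1],-1]); return T[:3,3],v
def at_z(c,px,z):
    o,v=ray(c,px); return o+v*(z-o[2])/v[2]
def tri(obs):
    A=np.zeros((3,3));b=np.zeros(3)
    for c,px in obs:
        o,v=ray(c,px);v=v/np.linalg.norm(v);P=np.eye(3)-np.outer(v,v);A+=P;b+=P@o
    x=np.linalg.solve(A,b)
    res=[]
    for c,px in obs:
        o,v=ray(c,px);v=v/np.linalg.norm(v);res.append(np.linalg.norm((np.eye(3)-np.outer(v,v))@(x-o)))
    return x,res
def proj(c,p):
    K=np.array(c['K']);T=np.array(c['T']);q=T[:3,:3].T@(np.array(p)-T[:3,3]);u=K@np.array([q[0],-q[1],-q[2]]);return u[:2]/u[2]
def pt(cam,name,n=2):
    return [(round(r['conf'],2),(np.array(r['location'])*[560,420]).round(1).tolist()) for r in spot_point(cam,name)[:n]]
E
python3 - <<'E'
from h import *
s=sense();print(s)
for n in ['side','top','wrist']:
    snap(n,n+'0');c=cal(n);print(n,c.keys());print(np.array(c['K']).round(1).tolist(),np.array(c['T']).round(3).tolist(), {k:v for k,v in c.items() if k not in 'KT'})
E
```

```text
pics
{'time_s': 0.0, 'joints': array([-5.64582929e+01,  2.20900366e+01,  3.79320434e-01, -2.88202158e-02,
       -6.84102282e+01, -1.48185098e+01]), 'joint_velocities': array([ 0.0014455 , -0.02700356,  0.10444968,  0.04381922, -0.05430094,
        0.05109777]), 'effort': array([-1.26738973e-04, -3.90657306e+01,  1.87412131e+01,  4.21978757e+00,
        1.11231304e-02, -1.85868294e-04]), 'tcp_pos': array([ 0.20046655, -0.5913418 ,  0.22146453]), 'ee_rot': array([[-9.47139913e-01, -3.20819858e-01, -7.76492139e-04],
       [-3.20820786e-01,  9.47137768e-01,  2.01777899e-03],
       [ 8.81014622e-05,  2.16023384e-03, -9.99997663e-01]]), 'wrist_force': array([0.18648141, 0.10668952, 0.39839527]), 'moment': array([-0.01534289,  0.00796907, -0.00739398]), 'gripper_width': 1.001646430473292}
side dict_keys(['K', 'T'])
[[471.7, 0.0, 285.9], [0.0, 471.7, 210.2], [0.0, 0.0, 1.0]] [[-0.992, 0.063, -0.114, 0.352], [-0.13, -0.522, 0.843, 0.949], [-0.007, 0.851, 0.525, 0.74], [0.0, 0.0, 0.0, 1.0]] {}
top dict_keys(['K', 'T'])
[[465.5, 0.0, 279.9], [0.0, 465.5, 209.5], [0.0, 0.0, 1.0]] [[0.028, 0.987, -0.16, 0.316], [-1.0, 0.026, -0.013, 0.032], [-0.009, 0.16, 0.987, 1.304], [0.0, 0.0, 0.0, 1.0]] {}
wrist dict_keys(['K', 'T'])
[[325.5, 0.0, 280.7], [0.0, 325.5, 212.3], [0.0, 0.0, 1.0]] [[-0.321, -0.919, -0.23, 0.138], [0.947, -0.311, -0.08, -0.612], [0.002, -0.244, 0.97, 0.384], [0.0, 0.0, 0.0, 1.0]] {}
```

View pics/top0.png

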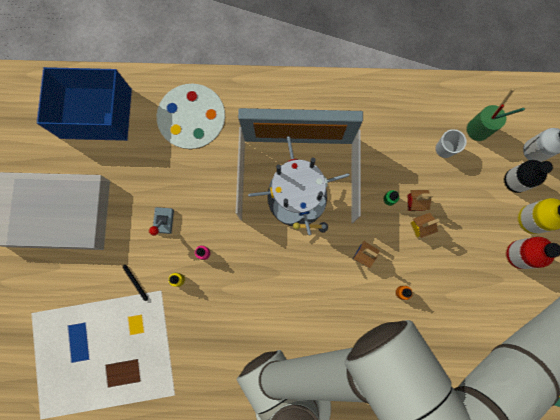

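View pics/side0.png

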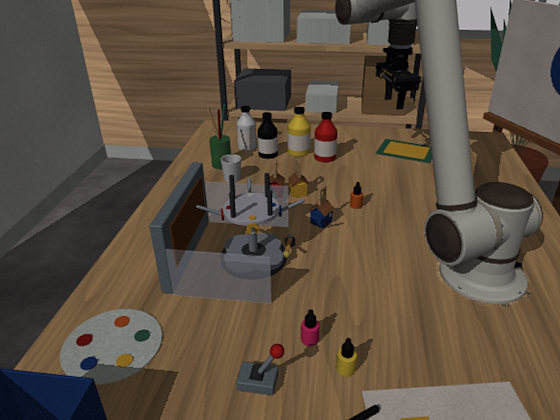

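View pics/wrist0.png

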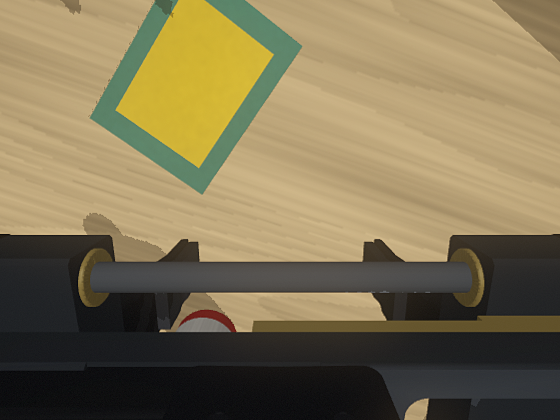

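```bash
python3 - <<'E'
from h import *
cs=cal('side');ct=cal('top')
for n in ['stand','eye_red','eye_yellow','eye_blue','house_red','house_yellow','house_blue','peg_red','peg_yellow','peg_blue','peg_white','post1','switch_tip','switch_base','ink_orange','ink_green','ink_pink']:
    a=pt('side',n,4);b=pt('top',n,4)
    print(n,a,b)
    if a and b:
        x,r=tri([(cs,a[0][1]),(ct,b[0][1])]);print('   ',x.round(4),np.round(r,4))
print(sense()['time_s'])
E
```

```text
stand [(0.64, [253.7, 255.9])] [(0.61, [296.0, 197.1])]
    [0.5632 0.004  0.0078] [0.0007 0.0007]
eye_red [(0.69, [272.8, 169.5]), (0.18, [252.2, 258.4])] [(0.98, [424.7, 199.3])]
    [ 0.5585 -0.3364  0.0829] [0.0071 0.0071]
eye_yellow [(0.58, [294.4, 165.6])] [(0.62, [432.8, 221.7]), (0.37, [203.0, 253.4])]
    [ 0.4955 -0.3537  0.0918] [0.0051 0.0051]
eye_blue [(0.93, [324.3, 194.8]), (0.42, [274.6, 193.7])] [(0.93, [369.5, 250.4]), (0.25, [202.1, 255.5])]
    [ 0.4045 -0.1883  0.0902] [0.0064 0.0064]
house_red [(0.51, [274.4, 193.1])] [(0.75, [415.6, 201.7]), (0.7, [202.3, 252.5])]
    [ 0.5608 -0.3355  0.0008] [0.0013 0.0013]
house_yellow [] [(0.56, [422.0, 225.5]), (0.37, [291.6, 150.8])]
house_blue [(0.76, [318.6, 220.0]), (0.21, [298.0, 165.7])] [(0.84, [364.7, 256.8])]
    [ 0.4056 -0.1907  0.0036] [0.006 0.006]
peg_red [(0.87, [212.1, 212.5])] [(0.97, [292.3, 149.3]), (0.38, [317.3, 193.0]), (0.16, [153.8, 228.6])]
    [0.6596 0.0188 0.1415] [0.0027 0.0027]
peg_yellow [(0.73, [254.4, 230.7])] [(0.74, [263.6, 191.5]), (0.29, [285.4, 199.1])]
    [0.5443 0.089  0.1456] [0.00
[... 558 characters left out ...]
 0.2599] [0.0454 0.0454]
switch_tip [(0.66, [278.9, 350.1]), (0.24, [233.5, 173.0])] [(0.51, [153.6, 229.1])]
    [0.4475 0.3771 0.0926] [0.0036 0.0036]
switch_base [(0.7, [255.8, 385.6]), (0.61, [296.3, 168.3])] [(0.63, [162.5, 223.0])]
    [ 0.4843  0.3815 -0.0052] [0.0041 0.0041]
ink_orange [(0.84, [358.0, 205.9]), (0.67, [231.9, 173.2]), (0.31, [306.1, 339.5])] [(0.54, [399.4, 298.8])]
    [ 0.2934 -0.286   0.0021] [0.006 0.006]
ink_green [(0.56, [231.3, 190.8])] [(0.62, [390.7, 198.8])]
    [ 0.6163 -0.2452  0.0496] [0.0596 0.0596]
ink_pink [(0.85, [303.9, 341.9]), (0.37, [212.6, 212.0])] [(0.62, [201.4, 255.1]), (0.43, [288.7, 152.6])]
    [ 0.4007  0.2653 -0.003 ] [0.0085 0.0085]
1.85
```

```bash
python3 - <<'E'
import cv2
t=cv2.imread('pics/top0.png');s=cv2.imread('pics/side0.png')
cv2.imwrite('pics/t0z.png',cv2.resize(t[95:265,225:445],None,fx=3.6,fy=3.5,interpolation=cv2.INTER_CUBIC))
cv2.imwrite('pics/s0z.png',cv2.resize(s[150:310,150:350],None,fx=3.7,fy=3.7,interpolation=cv2.INTER_CUBIC))
E
```

```text
(no output)
```

View pics/t0z.png

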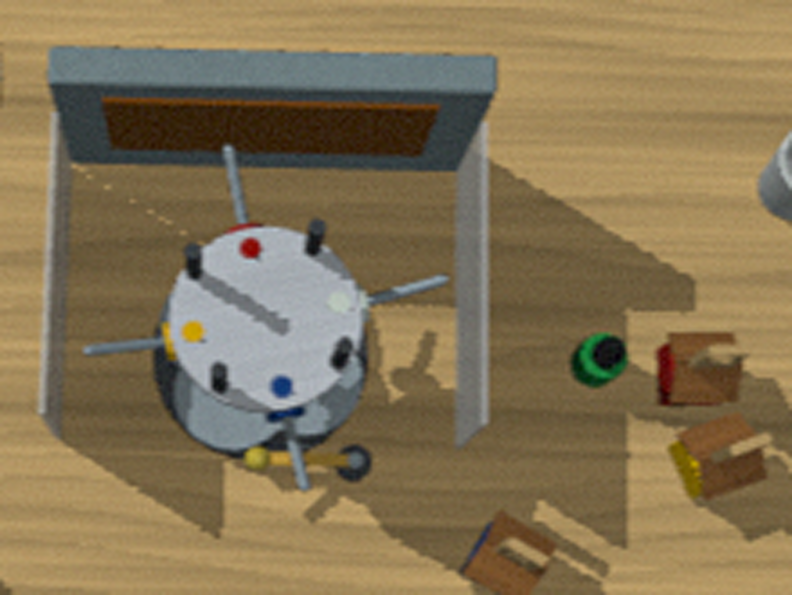

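View pics/s0z.png

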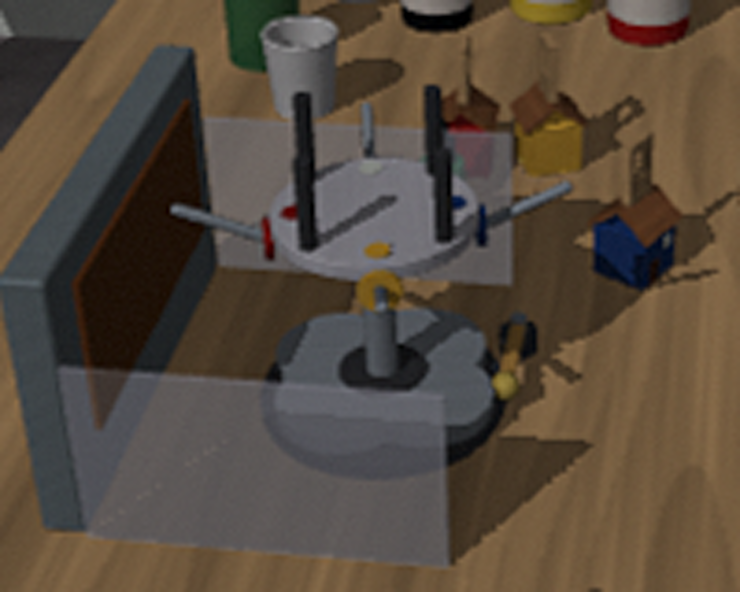

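```bash
cat > head.py <<'E'
from h import *
from scipy.optimize import least_squares
import itertools
def head(verbose=1):
    cs=cal('side');ct=cal('top')
    obs=[]
    offs={'peg_red':0,'peg_yellow':90,'peg_blue':180,'peg_white':270}  # placeholder dirs relative to red dir, ccw
    for cam,c in (('side',cs),('top',ct)):
        for n in offs:
            a=spot_point(cam,n)
            if a and a[0]['conf']>.4: obs.append((c,n,np.array(a[0]['location'])*[560,420],a[0]['conf']))
        for a in spot_point(cam,'post1')[:4]:
            if a['conf']>.4: obs.append((c,'post',np.array(a['location'])*[560,420],a['conf']))
    def pp(n,p):
        if n=='post': return [np.array([p[0]+.06*np.cos(p[2]+np.pi/4+k*np.pi/2),p[1]+.06*np.sin(p[2]+np.pi/4+k*np.pi/2),.22]) for k in range(4)]
        a=p[2]+np.deg2rad(offs[n]); return [np.array([p[0]+.095*np.cos(a),p[1]+.095*np.sin(a),.151])]
    def res(p):
        out=[]
        for c,n,px,cf in obs:
            d=min((proj(c,q)-px for q in pp(n,p)),key=np.linalg.norm); out+=list(d)
        return np.array(out)
    best=None
    for t in np.arange(0,360,20):
        r=least_squares(res,[.563,.004,np.deg2rad(t)],loss='soft_l1',f_scale=2)
        if best is None or r.cost<best.cost: best=r
    p=best.x
    if verbose:
        for (c,n,px,cf),d in zip(obs,res(p).reshape(-1,2)): print(n,round(cf,2),px.round(1),d.round(1))
    print('axis',p[:2].round(4),'red peg world deg',np.rad2deg(p[2])%360,'cost',best.cost)
    return p
E
python3 - <<'E'
from head import *
snap('top','top1');snap('side','side1')
p=head()
cs=cal('side');ct=cal('top')
for n in ['stand','screen']:
    for cam in('top','side'):print(n,cam,pt(cam,n))
E
```

```text
peg_red 0.87 [210.3 210.4] [ 0.7 -0.4]
peg_yellow 0.69 [248.5 233.3] [ 1.5 -2. ]
peg_blue 0.81 [292.3 209.2] [-1.7 -1.3]
peg_white 0.61 [322.3 220.1] [-70.6 -30.5]
post 0.87 [267.7 193.6] [ 0.4 -1.5]
post 0.75 [265.9 170.7] [1.9 4. ]
post 0.74 [234.2 174.9] [-2.   0.7]
post 0.63 [227.7 193.2] [ 2.4 -0.1]
peg_red 0.74 [289.2 153.7] [ 1.2 -3.6]
peg_yellow 0.98 [259.9 193.6] [-1.2 -2.2]
peg_blue 0.65 [306.4 221.9] [-4.8  1. ]
peg_white 0.74 [260.5 192.3] [ 72.5 -11.6]
post 0.86 [276.  166.8] [ 0.5 -1.4]
post 0.86 [313.1 158.8] [-1.6  1.6]
post 0.73 [285.1 195.7] [-3.5  4.1]
post 0.59 [316.9 192.6] [0.1 2.1]
axis [0.5637 0.0079] red peg world deg 9.818080372585815 cost 400.1741023364489
stand top [(0.94, [295.0, 194.3])]
stand side [(0.64, [252.9, 261.1])]
screen top []
screen side [(0.48, [250.9, 232.4])]
```

```bash
python3 - <<'E'
from h import *
ct=cal('top');cs=cal('side')
Z=lambda u,v:(225+u/3.6,95+v/3.5)
for u,v,z in [(73,160,0),(457,169,0),(53,84,.19),(495,92,.19),(50,48,.19),(496,57,.19),(40,415,.13),(487,428,.13),(60,435,0),(458,444,0),(228,148,.166),(303,487,.166),(85,350,.166),(446,280,.166)]:
    print((u,v),at_z(ct,Z(u,v),z).round(4))
S=lambda u,v:(150+u/3.7,150+v/3.7)
for u,v,z in [(45,275,.19),(195,52,.19),(90,535,0),(450,565,0),(440,395,.13),(513,133,.13),(512,284,0),(172,208,.166),(570,187,.166),(367,106,.166)]:
    print('s',(u,v),at_z(cs,S(u,v),z).round(4))
E
```

```text
(73, 160) [0.727 0.155 0.   ]
(457, 169) [ 0.727  -0.1548  0.    ]
(53, 84) [0.7231 0.1532 0.19  ]
(495, 92) [ 0.7247 -0.1538  0.19  ]
(50, 48) [0.7501 0.1564 0.19  ]
(496, 57) [ 0.751  -0.1545  0.19  ]
(40, 415) [0.4925 0.1584 0.13  ]
(487, 428) [ 0.4913 -0.158   0.13  ]
(60, 435) [0.4961 0.156  0.    ]
(458, 444) [ 0.4971 -0.1563  0.    ]
(228, 148) [0.6864 0.0302 0.166 ]
(303, 487) [ 0.4408 -0.027   0.166 ]
(85, 350) [0.5346 0.1254 0.166 ]
(446, 280) [ 0.5921 -0.1237  0.166 ]
s (45, 275) [0.7251 0.154  0.19  ]
s (195, 52) [ 0.7202 -0.1382  0.19  ]
s (90, 535) [0.7214 0.1617 0.    ]
s (450, 565) [0.493  0.1608 0.    ]
s (440, 395) [0.4959 0.1606 0.13  ]
s (513, 133) [ 0.4933 -0.1542  0.13  ]
s (512, 284) [ 0.4942 -0.1515  0.    ]
s (172, 208) [0.6881 0.0349 0.166 ]
s (570, 187) [ 0.4392 -0.0214  0.166 ]
s (367, 106) [ 0.5918 -0.1161  0.166 ]
```

```bash
python3 - <<'E'
import cv2
t=cv2.imread('pics/top1.png')
cv2.imwrite('pics/t1z.png',cv2.resize(t[95:265,225:445],None,fx=3.6,fy=3.5,interpolation=cv2.INTER_CUBIC))
E
```

```text
(no output)
```

View pics/t1z.png

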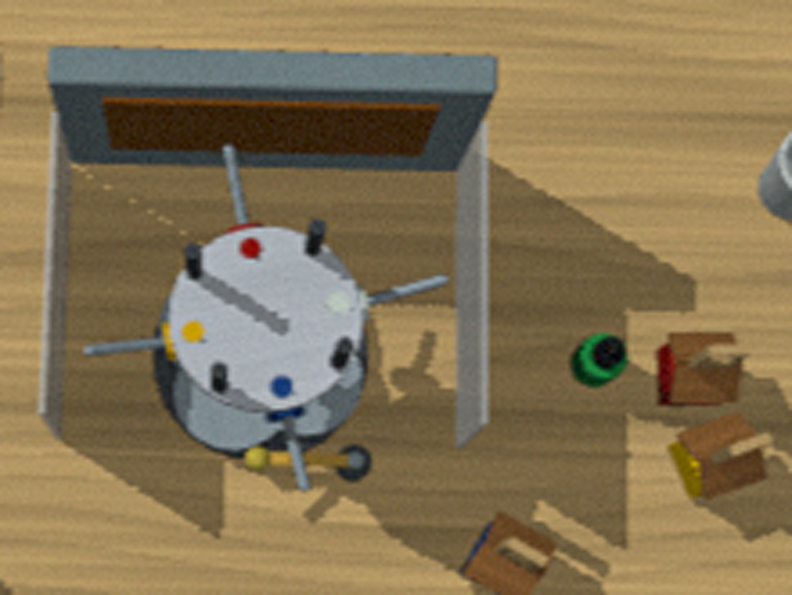

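```bash
python3 - <<'E'
from h import *
ct=cal('top');cs=cal('side')
Z=lambda u,v:(225+u/3.6,95+v/3.5)
S=lambda u,v:(150+u/3.7,150+v/3.7)
print('ball',tri([(ct,Z(257,458)),(cs,S(505,385))]))
print('knob',tri([(ct,Z(355,461)),(cs,S(518,332))]))
# dots
for n,u,v in [('r',250,248),('y',193,332),('b',282,386),('w',341,301)]: print(n,at_z(ct,Z(u,v),.157).round(4))
# houses: plate top edges at z=.115, top
E
python3 - <<'E'
import cv2
t=cv2.imread('pics/top1.png');s=cv2.imread('pics/side1.png')
cv2.imwrite('pics/t1h.png',cv2.resize(t[180:280,345:450],None,fx=6,fy=6,interpolation=cv2.INTER_CUBIC))
cv2.imwrite('pics/s1h.png',cv2.resize(s[155:240,255:375],None,fx=6,fy=6,interpolation=cv2.INTER_CUBIC))
E
```

```text
ball (array([0.479326  , 0.00131493, 0.01943946]), [np.float64(0.0002686031177305691), np.float64(0.0002686031177306666)])
knob (array([ 0.47998053, -0.07504019,  0.01006809]), [np.float64(0.00010712884068789345), np.float64(0.00010712884068799142)])
r [0.6145 0.0129 0.157 ]
y [0.5515 0.0512 0.157 ]
b [ 0.5138 -0.0116  0.157 ]
w [ 0.5769 -0.0517  0.157 ]
```

View pics/t1h.png

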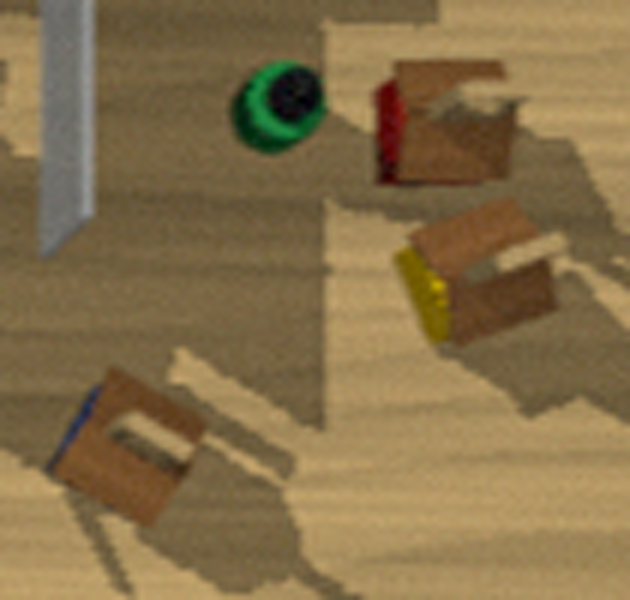

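View pics/s1h.png

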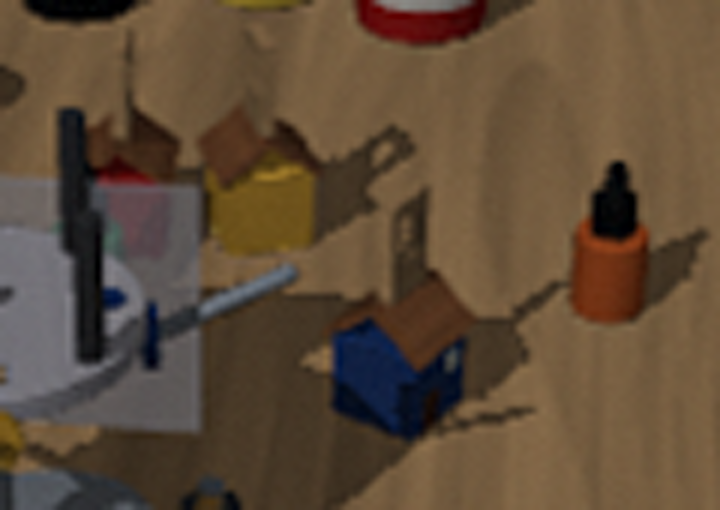

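```bash
python3 - <<'E'
from h import *
ct=cal('top');cs=cal('side')
Z=lambda u,v:(345+u/6,180+v/6)
for n,a,b in [('blue',(120,417),(193,452)),('yel',(503,268),(562,242)),('red',(447,92),(522,98))]:
    A=at_z(ct,Z(*a),.115);B=at_z(ct,Z(*b),.115);d=A-B
    print(n,A.round(4),B.round(4),((A+B)/2).round(4),np.linalg.norm(d).round(4),'dir deg',np.rad2deg(np.arctan2(d[1],d[0])))
# ridge ends / roof edges directions at z=.066 
E
```

```text
blue [ 0.4109 -0.1725  0.115 ] [ 0.397  -0.2033  0.115 ] [ 0.404  -0.1879  0.115 ] 0.0339 dir deg 65.6208741230448
yel [ 0.4791 -0.3361  0.115 ] [ 0.491  -0.3615  0.115 ] [ 0.4851 -0.3488  0.115 ] 0.0281 dir deg 115.07301483526132
red [ 0.5552 -0.3137  0.115 ] [ 0.5534 -0.346   0.115 ] [ 0.5543 -0.3298  0.115 ] 0.0323 dir deg 86.81718108971032
```

```bash
cat > go.py <<'E'
from h import *
def go(x,y,z,xdeg=None):
    s=sense();R=np.array(s['ee_rot']);p=np.array(s['tcp_pos'])
    # ideal tool-down frame from yaw
    a=np.arctan2(R[1,0],R[0,0]); Ri=np.array([[np.cos(a),np.sin(a),0],[np.sin(a),-np.cos(a),0],[0,0,-1]])
    d=Ri.T@(np.array([x,y,z])-p)*100
    out='delta cm '+str(d.round(2).tolist())
    if xdeg is not None:
        da=(xdeg-np.rad2deg(a)+180)%360-180
        out+=' spin %.1f'%(-da)
    print(out,'| t',round(s['time_s'],2),'tcp',p.round(4),'xdeg',np.rad2deg(a).round(2),'F',s['wrist_force'].round(1),'w',round(s['gripper_width']*8.7,2),'j',s['joints'].round(0))
if __name__=='__main__':
    import sys; go(*map(float,sys.argv[1:]))
E
python3 go.py .515 .033 .32 148.5; python3 go.py .404 -.188 .24 155.6
```

```text
delta cm [-49.83, 49.09, -9.74] spin 50.2 | t 2.65 tcp [ 0.2007 -0.5919  0.2226] xdeg -161.28 F [ 0.2 -0.1 -1. ] w 8.7 j [-56.  22.   0.  -0. -68. -15.]
delta cm [-32.22, 31.72, -1.74] spin 43.1 | t 2.65 tcp [ 0.2007 -0.5919  0.2226] xdeg -161.28 F [ 0.2 -0.1 -1. ] w 8.7 j [-56.  22.   0.  -0. -68. -15.]
```

```bash
python3 -m inch '[{"fingers":6,"delta_pos":[0,0,-5],"spin":0},{"fingers":6,"delta_pos":[0,0,-9.7],"spin":0},{"fingers":4,"delta_pos":[-49.8,49.1,-9.7],"spin":50.2},{"fingers":4,"delta_pos":[-49.8,49.1,-9.7],"spin":50.2},{"fingers":4,"delta_pos":[-49.8,49.1,-9.7],"spin":50.2},{"fingers":4,"delta_pos":[-49.8,49.1,-9.7],"spin":50.2},{"fingers":4,"delta_pos":[-49.8,49.1,-9.7],"spin":50.2},{"fingers":4,"delta_pos":[-49.8,49.1,-9.7],"spin":50.2},{"fingers":4,"delta_pos":[-49.8,49.1,-9.7],"spin":50.2},{"fingers":4,"delta_pos":[-49.8,49.1,-9.7],"spin":50.2},{"fingers":4,"delta_pos":[-49.8,49.1,-9.7],"spin":50.2},{"fingers":4,"delta_pos":[-49.8,49.1,-9.7],"spin":50.2},{"fingers":4,"delta_pos":[-49.8,49.1,-9.7],"spin":50.2},{"fingers":4,"delta_pos":[-49.8,49.1,-9.7],"spin":50.2},{"fingers":4,"delta_pos":[-49.8,49.1,-9.7],"spin":50.2},{"fingers":4,"delta_pos":[-49.8,49.1,-9.7],"spin":50.2},{"fingers":4,"delta_pos":[-49.8,49.1,-9.7],"spin":50.2},{"fingers":4,"delta_pos":[-49.8,49.1,-9.7],"spin":50.2},{"fingers":4,"delta_pos":[-49.8,49.1,-9.7],"spin":50.2},{"fingers":4,"delta_pos":[-49.8,49.1,-9.7],"spin":50.2}]'
python3 - <<'E'
from h import *
snap('wrist','w1')
c=cal('wrist');np.save('w1c.npy',c)
print(pt('wrist','post1',4))
for n in ['peg_blue','peg_yellow','eye_blue']:print(n,pt('wrist',n))
E
python3 go.py .515 .033 .175 148.5
```

```text
time_s: 4.65
tcp_pos: [0.5143, 0.0322, 0.3197]
ee_rot: [[-0.852, 0.523, 0.0], [0.523, 0.852, -0.0], [-0.0, -0.0, -1.0]]
wrist_force: [0.0, 1.1, -0.2]
gripper_width: 0.458
[(0.9, [281.2, 212.9])]
peg_blue [(0.71, [115.8, 187.5]), (0.55, [215.9, 189.7])]
peg_yellow [(0.71, [28.3, 317.3]), (0.58, [350.7, 185.7])]
eye_blue [(0.77, [78.9, 206.4])]
delta cm [-0.01, 0.1, 14.49] spin -0.0 | t 4.9 tcp [0.5144 0.0322 0.3199] xdeg 148.45 F [-0.3  0.4 -0.7] w 3.99 j [  22.    8.   -5.   -0.  -77. -143.]
```

View pics/w1.png

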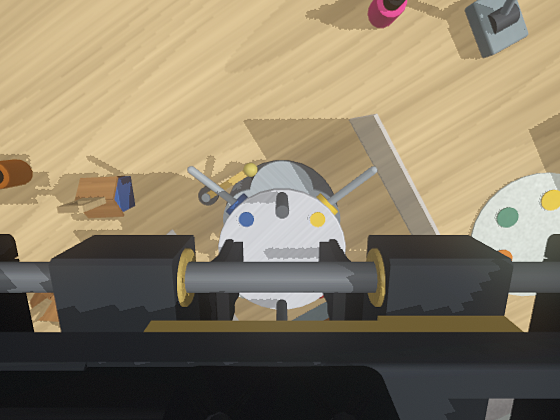

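```bash
python3 - <<'E'
from h import *
c=np.load('w1c.npy',allow_pickle=True).item()
for z in (.157,.22): print(proj(c,[.5136,.0338,z]).round(1))
im=cv2.imread('pics/w1.png');cv2.imwrite('pics/w1z.png',cv2.resize(im[140:330,180:390],None,fx=3.6,fy=3.1,interpolation=cv2.INTER_CUBIC))
E
```

```text
[281.  196.9]
[281.1 211.9]
```

View pics/w1z.png

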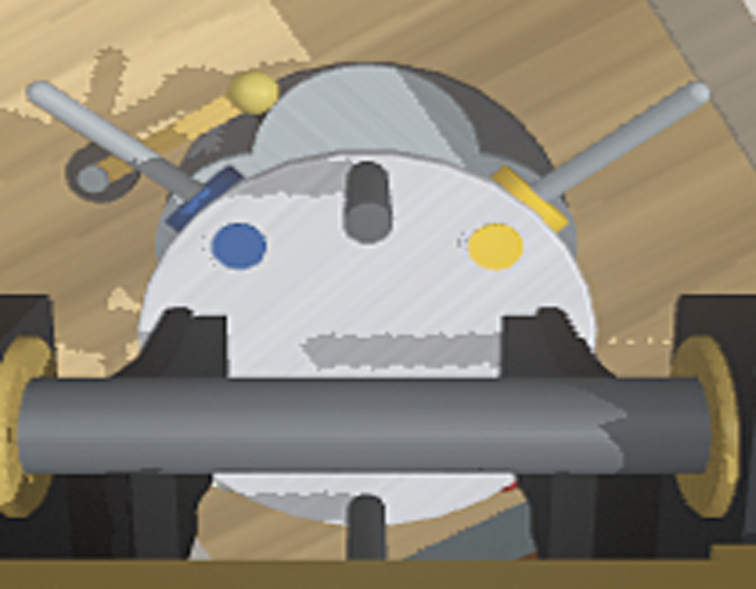

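```bash
python3 -m inch '[{"fingers":3.2,"delta_pos":[0.1,0.1,4],"spin":0},{"fingers":3.2,"delta_pos":[0.1,0.1,8],"spin":0},{"fingers":3.2,"delta_pos":[0.1,0.1,11],"spin":0},{"fingers":3.2,"delta_pos":[0.1,0.1,13],"spin":0},{"fingers":3.2,"delta_pos":[0.1,0.1,14.4],"spin":0},{"fingers":1.8,"delta_pos":[0.1,0.1,14.4],"spin":0},{"fingers":1.8,"delta_pos":[0.1,0.1,14.4],"spin":0},{"fingers":1.8,"delta_pos":[0.1,0.1,14.4],"spin":0},{"fingers":1.8,"delta_pos":[0.1,0.4,14.4],"spin":3},{"fingers":1.8,"delta_pos":[0.05,0.75,14.4],"spin":6},{"fingers":1.8,"delta_pos":[0,1.05,14.4],"spin":9},{"fingers":1.8,"delta_pos":[0,1.35,14.4],"spin":12},{"fingers":1.8,"delta_pos":[-0.1,1.65,14.4],"spin":15},{"fingers":1.8,"delta_pos":[-0.1,1.65,14.4],"spin":15},{"fingers":1.8,"delta_pos":[-0.1,1.65,14.4],"spin":15}]'
python3 - <<'E'
from h import *
snap('wrist','w2');snap('top','top2')
im=cv2.imread('pics/top2.png');cv2.imwrite('pics/t2z.png',cv2.resize(im[95:265,225:445],None,fx=3.6,fy=3.5,interpolation=cv2.INTER_CUBIC))
E
```

```text
time_s: 6.4
tcp_pos: [0.5246, 0.0466, 0.1763]
ee_rot: [[-0.689, 0.724, 0.002], [0.724, 0.689, 0.001], [-0.001, 0.002, -1.0]]
wrist_force: [-0.3, 0.1, 0.4]
gripper_width: 0.207
```

View pics/w2.png

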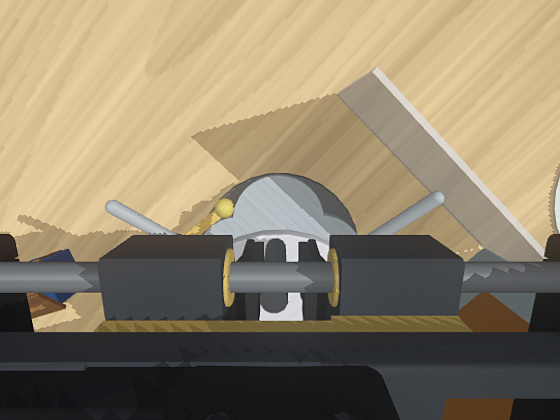

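View pics/t2z.png

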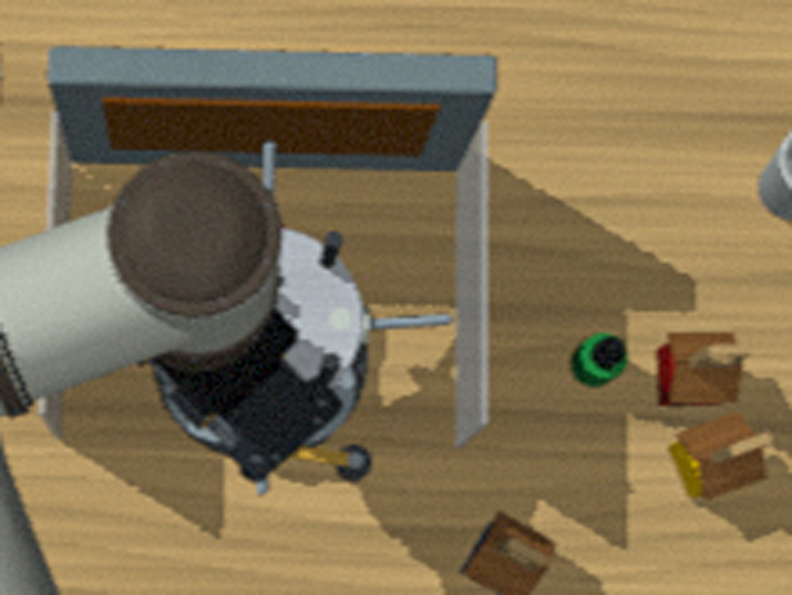

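```bash
python3 go.py .404 -.188 .24 155.6
```

```text
delta cm [-8.7, -24.89, -6.39] spin -22.0 | t 6.5 tcp [0.5244 0.0466 0.1761] xdeg 133.56 F [ 0.3 -0.9  0.5] w 1.81 j [  23.   15.  -17.    0.  -58. -159.]
```

```bash
python3 -m inch '[{"fingers":2.2,"delta_pos":[0,0,-3],"spin":0},{"fingers":2.2,"delta_pos":[0,0,-7],"spin":0},{"fingers":6,"delta_pos":[-1,-4,-9],"spin":0},{"fingers":6,"delta_pos":[-8.7,-24.9,-9],"spin":-22},{"fingers":6,"delta_pos":[-8.7,-24.9,-9],"spin":-22},{"fingers":6,"delta_pos":[-8.7,-24.9,-9],"spin":-22},{"fingers":6,"delta_pos":[-8.7,-24.9,-9],"spin":-22},{"fingers":6,"delta_pos":[-8.7,-24.9,-9],"spin":-22},{"fingers":6,"delta_pos":[-8.7,-24.9,-6.4],"spin":-22},{"fingers":6,"delta_pos":[-8.7,-24.9,-6.4],"spin":-22},{"fingers":6,"delta_pos":[-8.7,-24.9,-6.4],"spin":-22},{"fingers":6,"delta_pos":[-8.7,-24.9,-6.4],"spin":-22}]'
python3 - <<'E'
from h import *
c=cal('wrist');snap('wrist','w3');np.save('w3c.npy',c)
print(pt('wrist','eye_blue'),pt('wrist','house_blue'))
print(proj(c,[.404,-.188,.096]),proj(c,[.404,-.188,0]))
snap('top','top3')
im=cv2.imread('pics/top3.png');cv2.imwrite('pics/t3z.png',cv2.resize(im[95:265,225:445],None,fx=3.6,fy=3.5,interpolation=cv2.INTER_CUBIC))
E
```

```text
time_s: 7.7
tcp_pos: [0.4044, -0.1878, 0.2406]
ee_rot: [[-0.911, 0.413, 0.002], [0.413, 0.911, -0.001], [-0.002, 0.0, -1.0]]
wrist_force: [0.2, -0.2, 1.3]
gripper_width: 0.69
[(0.86, [279.1, 204.1])] [(0.9, [277.5, 181.4])]
[279.31076851 201.53197509] [279.55237458 185.18890295]
```

View pics/w3.png

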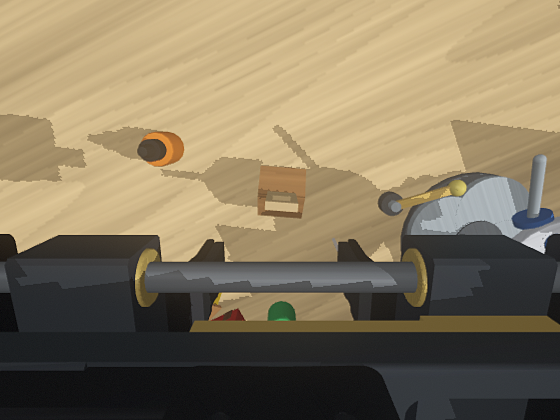

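View pics/t3z.png

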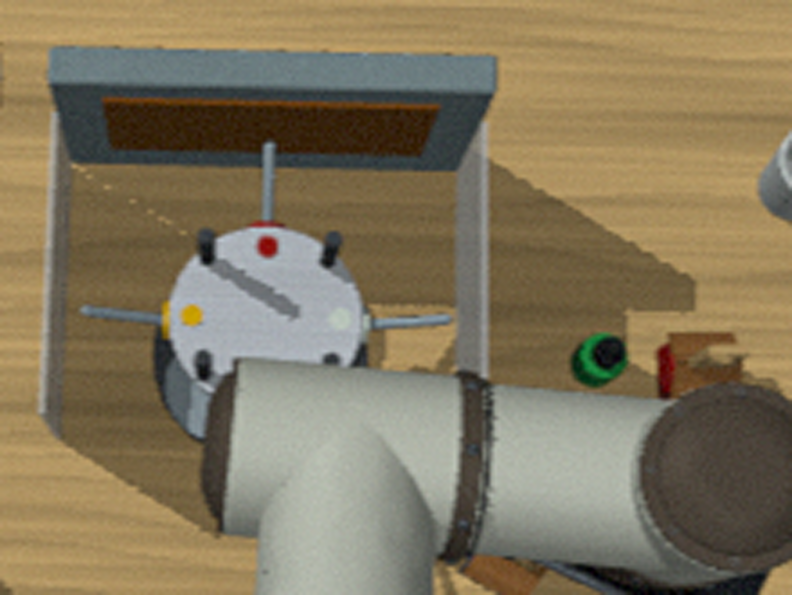

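```bash
python3 - <<'E'
import cv2
im=cv2.imread('pics/w3.png');cv2.imwrite('pics/w3z.png',cv2.resize(im[150:235,235:335],None,fx=7,fy=7,interpolation=cv2.INTER_CUBIC))
E
```

```text
(no output)
```

View pics/w3z.png

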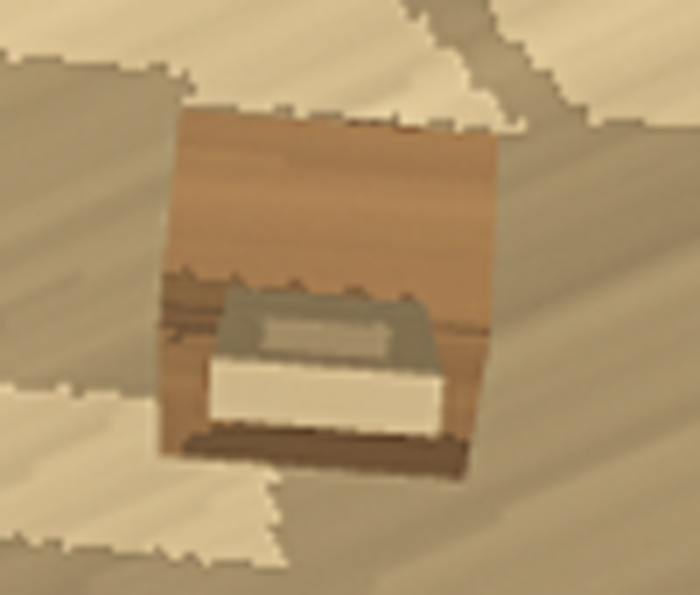

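```bash
cat > plate.py <<'E'
from h import *
def plate(cf,pts,z=.115):
    c=np.load(cf,allow_pickle=True).item()
    P=[at_z(c,p,z) for p in pts]   # order: far-left, far-right, near-right, near-left
    m=np.mean(P,0); d=(P[0]-P[1]+P[3]-P[2])/2
    print('ctr',m.round(4),'w',np.linalg.norm(d).round(4),'t',np.linalg.norm((P[0]-P[3]+P[1]-P[2])/2).round(4),'ydir',np.rad2deg(np.arctan2(d[1],d[0])).round(1))
    return m
E
python3 - <<'E'
from plate import *
from go import go
m=plate('w3c.npy',[(235+u/7-.4,150+v/7-.4) for u,v in [(210,360),(443,378),(440,436),(212,418)]])
E
```

```text
ctr [ 0.4052 -0.1865  0.115 ] w 0.03 t 0.0077 ydir -119.0
```

```bash
python3 go.py .4052 -.1865 .077 151
```

```text
delta cm [-0.05, 0.15, 16.32] spin 4.6 | t 7.9 tcp [ 0.4041 -0.1877  0.2402] xdeg 155.59 F [-0.5 -0.3  0.6] w 6.0 j [  -4.    3.  -22.    0.  -65. -111.]
```

```bash
python3 -m inch '[{"fingers":6,"delta_pos":[0,0.15,5],"spin":4.6},{"fingers":6,"delta_pos":[0,0.15,9.5],"spin":4.6},{"fingers":6,"delta_pos":[0,0.15,13],"spin":4.6},{"fingers":6,"delta_pos":[0,0.15,15.5],"spin":4.6},{"fingers":6,"delta_pos":[0,0.15,16.3],"spin":4.6},{"fingers":6,"delta_pos":[0,0.15,16.3],"spin":4.6},{"fingers":2,"delta_pos":[0,0.15,16.3],"spin":4.6},{"fingers":2,"delta_pos":[0,0.15,16.3],"spin":4.6},{"fingers":2,"delta_pos":[0,0.15,16.3],"spin":4.6},{"fingers":2,"delta_pos":[0,0.15,16.3],"spin":4.6},{"fingers":2,"delta_pos":[0,0.15,16.3],"spin":4.6},{"fingers":2,"delta_pos":[0,0.15,16.3],"spin":4.6}]'; python3 go.py .39 .002 .2 180
```

```text
time_s: 9.1
tcp_pos: [0.4044, -0.1867, 0.077]
ee_rot: [[-0.874, 0.486, 0.001], [0.486, 0.874, -0.0], [-0.001, 0.0, -1.0]]
wrist_force: [-0.5, 0.3, 3.5]
gripper_width: 0.341
delta cm [10.43, 15.8, -12.3] spin -29.1 | t 9.1 tcp [ 0.4044 -0.1867  0.077 ] xdeg 150.93 F [-0.5  0.3  3.5] w 2.96 j [  -4.   15.  -35.    0.  -40. -115.]
```

```bash
python3 - <<'E'
from h import *
ct=cal('top')
Z=lambda u,v:(225+u/3.6-.4,95+v/3.5-.4)
for u,v in [(268,145),(263,489),(82,311),(449,319)]:print(at_z(ct,Z(u,v),.168).round(4))
E
python3 -m inch '[{"fingers":2,"delta_pos":[0,0,-3],"spin":0},{"fingers":2,"delta_pos":[0,0,-7],"spin":0},{"fingers":2,"delta_pos":[0,0,-11],"spin":0},{"fingers":2,"delta_pos":[5,8,-15],"spin":-14},{"fingers":2,"delta_pos":[8,12,-15],"spin":-22},{"fingers":2,"delta_pos":[10.4,15.8,-15],"spin":-29.1},{"fingers":2,"delta_pos":[10.4,15.8,-15],"spin":-29.1},{"fingers":2,"delta_pos":[10.4,15.8,-15],"spin":-29.1},{"fingers":2,"delta_pos":[10.4,15.8,-15],"spin":-29.1},{"fingers":2,"delta_pos":[10.4,15.8,-15],"spin":-29.1}]'
python3 - <<'E'
from h import *
c=cal('wrist');snap('wrist','w4');np.save('w4c.npy',c);snap('side','side4');snap('top','top4')
for n in('peg_blue','eye_blue'):print(n,pt('wrist',n),pt('side',n),pt('top',n))
s=sense();t=s['tcp_pos'];e=np.array(t)+[0,0,.019];cs=cal('side')
print('eye pred side',proj(cs,e),'wrist',proj(c,e), t)
im=cv2.imread('pics/side4.png');cv2.imwrite('pics/s4z.png',cv2.resize(im[130:270,200:400],None,fx=4,fy=4,interpolation=cv2.INTER_CUBIC))
E
```

```text
[0.6898 0.0032 0.168 ]
[0.4394 0.0012 0.168 ]
[0.5635 0.1294 0.168 ]
[ 0.5643 -0.1246  0.168 ]
time_s: 10.1
tcp_pos: [0.3896, 0.0014, 0.2261]
ee_rot: [[-1.0, 0.001, -0.001], [0.001, 1.0, -0.0], [0.001, -0.0, -1.0]]
wrist_force: [-0.4, 0.0, -1.1]
gripper_width: 0.346
peg_blue [(0.97, [281.0, 314.8])] [(0.62, [294.3, 210.1])] [(0.88, [297.9, 224.0])]
eye_blue [] [(0.97, [325.1, 179.6]), (0.39, [258.7, 189.5])] []
eye pred side [325.27693651 176.60828002] wrist [278.70713199 275.35017927] [0.39003803 0.00155162 0.22647553]
```

View pics/w4.png

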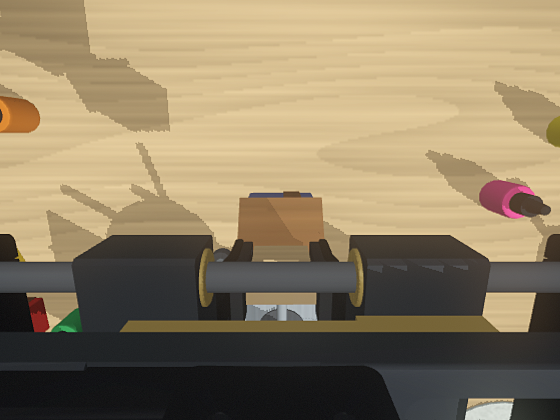

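View pics/s4z.png

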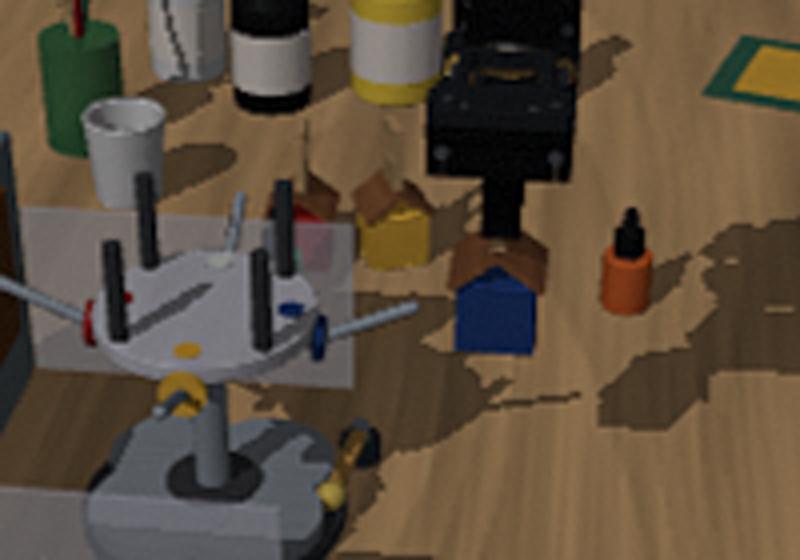

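```bash
python3 -m inch '[{"fingers":2,"delta_pos":[0,0,2],"spin":0},{"fingers":2,"delta_pos":[0,0,4.5],"spin":0},{"fingers":2,"delta_pos":[0,0,6],"spin":0},{"fingers":2,"delta_pos":[0,0,6],"spin":0},{"fingers":2,"delta_pos":[-1.5,0,6.7],"spin":0},{"fingers":2,"delta_pos":[-3,0,7.35],"spin":0},{"fingers":2,"delta_pos":[-4,0,7.8],"spin":0},{"fingers":2,"delta_pos":[-5,0,8.25],"spin":0},{"fingers":2,"delta_pos":[-6,0,8.7],"spin":0},{"fingers":2,"delta_pos":[-7,0,9.15],"spin":0},{"fingers":2,"delta_pos":[-7.45,0,9.35],"spin":0},{"fingers":2,"delta_pos":[-7.45,0,9.35],"spin":0}]'
python3 - <<'E'
from h import *
snap('side','side5')
im=cv2.imread('pics/side5.png');cv2.imwrite('pics/s5z.png',cv2.resize(im[130:270,200:400],None,fx=4,fy=4,interpolation=cv2.INTER_CUBIC))
print(sense()['tcp_pos'],sense()['wrist_force'])
E
```

```text
time_s: 11.75
tcp_pos: [0.4649, 0.0019, 0.1326]
ee_rot: [[-1.0, -0.0, -0.001], [-0.0, 1.0, -0.0], [0.001, -0.0, -1.0]]
wrist_force: [0.1, -0.6, -1.0]
gripper_width: 0.339
[0.46441894 0.0019052  0.13279867] [-0.29715724  0.40493312 -0.58479383]
```

View pics/s5z.png

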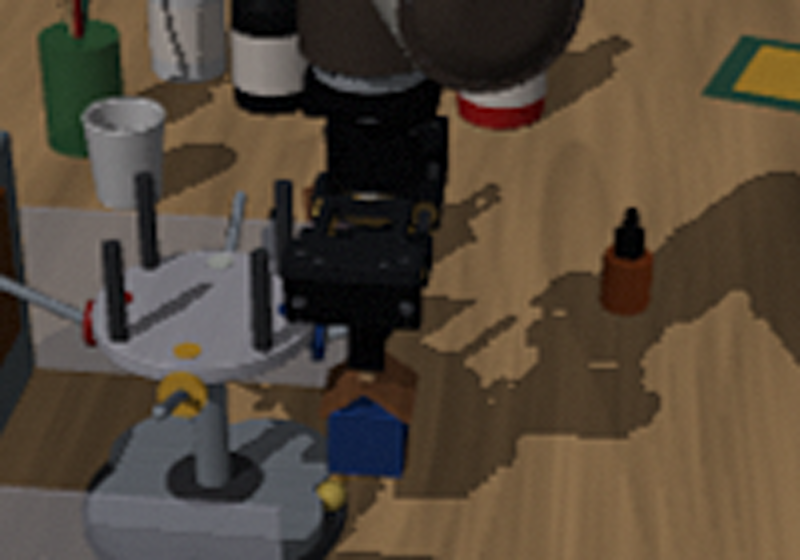

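```bash
python3 -m inch '[{"fingers":2,"delta_pos":[0,0,0.2],"spin":0},{"fingers":2,"delta_pos":[0,0,0.4],"spin":0},{"fingers":2,"delta_pos":[0,0,0.4],"spin":0}]'
python3 -m inch '[{"fingers":3.4,"delta_pos":[0,0,0],"spin":0},{"fingers":5,"delta_pos":[0,0,0],"spin":0},{"fingers":6,"delta_pos":[0,0,0],"spin":0},{"fingers":6,"delta_pos":[0,0,0],"spin":0},{"fingers":6,"delta_pos":[0,0,-2],"spin":0},{"fingers":6,"delta_pos":[0,0,-5],"spin":0},{"fingers":6,"delta_pos":[0,0,-9],"spin":0},{"fingers":6,"delta_pos":[1,0,-12],"spin":0}]'
python3 - <<'E'
from h import *
snap('side','side6')
im=cv2.imread('pics/side6.png');cv2.imwrite('pics/s6z.png',cv2.resize(im[130:270,200:400],None,fx=4,fy=4,interpolation=cv2.INTER_CUBIC))
print(sense()['tcp_pos'],sense()['wrist_force'])
E
```

```text
time_s: 12.1
tcp_pos: [0.4642, 0.002, 0.129]
ee_rot: [[-1.0, -0.001, -0.0], [-0.001, 1.0, -0.0], [0.0, -0.0, -1.0]]
wrist_force: [0.1, -0.4, -1.6]
gripper_width: 0.342
time_s: 12.9
tcp_pos: [0.4557, 0.0021, 0.2513]
ee_rot: [[-1.0, -0.0, 0.003], [-0.0, 1.0, 0.0], [-0.003, 0.0, -1.0]]
wrist_force: [0.7, -0.1, 0.8]
gripper_width: 0.686
[0.45641202 0.00204128 0.25623634] [-3.60963973e-01  3.55867509e-03  3.59385087e+00]
```

View pics/s6z.png

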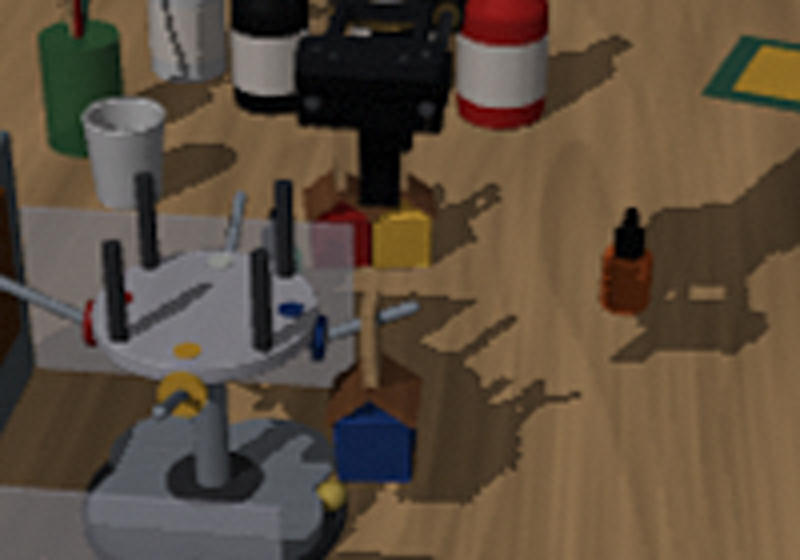

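```bash
python3 go.py .5221 .0444 .175 135
```

```text
delta cm [-6.57, 4.23, 8.12] spin 45.1 | t 12.95 tcp [0.4564 0.002  0.2562] xdeg -179.93 F [-0.4  0.   3.6] w 5.93 j [  21.    3.  -19.    0.  -67. -111.]
```

```bash
python3 -m inch '[{"fingers":3.2,"delta_pos":[-2,1.4,-0.5],"spin":8},{"fingers":3.2,"delta_pos":[-4,2.8,-0.5],"spin":16},{"fingers":3.2,"delta_pos":[-6.55,4.25,-0.5],"spin":24},{"fingers":3.2,"delta_pos":[-6.55,4.25,-0.5],"spin":32},{"fingers":3.2,"delta_pos":[-6.55,4.25,-0.5],"spin":40},{"fingers":3.2,"delta_pos":[-6.55,4.25,-0.5],"spin":45.1},{"fingers":3.2,"delta_pos":[-6.55,4.25,-0.5],"spin":45.1},{"fingers":3.2,"delta_pos":[-6.55,4.25,2.5],"spin":45.1},{"fingers":3.2,"delta_pos":[-6.55,4.25,5.5],"spin":45.1},{"fingers":3.2,"delta_pos":[-6.55,4.25,7.5],"spin":45.1},{"fingers":3.2,"delta_pos":[-6.55,4.25,8.1],"spin":45.1},{"fingers":1.8,"delta_pos":[-6.55,4.25,8.1],"spin":45.1},{"fingers":1.8,"delta_pos":[-6.55,4.25,8.1],"spin":45.1},{"fingers":1.8,"delta_pos":[-6.55,4.25,8.1],"spin":45.1}]'
python3 go.py .5221 .0444 .175 135
python3 - <<'E'
import numpy as np
for a in range(6,97,6): print(a,(6*(np.cos(np.deg2rad(a))-1)).round(2),(-6*np.sin(np.deg2rad(a))).round(2))
E
```

```text
time_s: 14.35
tcp_pos: [0.5209, 0.0448, 0.1694]
ee_rot: [[-0.707, 0.708, 0.003], [0.708, 0.707, 0.001], [-0.001, 0.002, -1.0]]
wrist_force: [-0.3, -0.1, 1.4]
gripper_width: 0.228
delta cm [-0.11, 0.06, -0.56] spin -0.0 | t 14.35 tcp [0.5209 0.0448 0.1694] xdeg 134.96 F [-0.3 -0.1  1.4] w 1.98 j [  23.   15.  -18.    0.  -57. -158.]
6 -0.03 -0.63
12 -0.13 -1.25
18 -0.29 -1.85
24 -0.52 -2.44
30 -0.8 -3.0
36 -1.15 -3.53
42 -1.54 -4.01
48 -1.99 -4.46
54 -2.47 -4.85
60 -3.0 -5.2
66 -3.56 -5.48
72 -4.15 -5.71
78 -4.75 -5.87
84 -5.37 -5.97
90 -6.0 -6.0
96 -6.63 -5.97
```

```bash
python3 -m inch '[{"fingers":1.8,"delta_pos":[0,-0.3,-0.4],"spin":-3},{"fingers":1.8,"delta_pos":[-0.05,-0.85,-0.4],"spin":-8},{"fingers":1.8,"delta_pos":[-0.18,-1.45,-0.4],"spin":-14},{"fingers":1.8,"delta_pos":[-0.36,-2.05,-0.4],"spin":-20},{"fingers":1.8,"delta_pos":[-0.61,-2.63,-0.4],"spin":-26},{"fingers":1.8,"delta_pos":[-0.91,-3.18,-0.4],"spin":-32},{"fingers":1.8,"delta_pos":[-1.27,-3.69,-0.4],"spin":-38},{"fingers":1.8,"delta_pos":[-1.68,-4.17,-0.4],"spin":-44},{"fingers":1.8,"delta_pos":[-2.14,-4.6,-0.4],"spin":-50},{"fingers":1.8,"delta_pos":[-2.64,-4.97,-0.4],"spin":-56},{"fingers":1.8,"delta_pos":[-3.18,-5.3,-0.4],"spin":-62},{"fingers":1.8,"delta_pos":[-3.75,-5.56,-0.4],"spin":-68},{"fingers":1.8,"delta_pos":[-4.35,-5.77,-0.4],"spin":-74},{"fingers":1.8,"delta_pos":[-4.96,-5.91,-0.4],"spin":-80},{"fingers":1.8,"delta_pos":[-5.48,-5.98,-0.4],"spin":-85},{"fingers":1.8,"delta_pos":[-5.9,-6,-0.4],"spin":-89},{"fingers":1.8,"delta_pos":[-6.2,-6,-0.4],"spin":-92},{"fingers":1.8,"delta_pos":[-6.2,-6,-0.4],"spin":-92}]'
python3 go.py .5221 -.0404 .175 225
python3 - <<'E'
from h import *
snap('top','top7')
im=cv2.imread('pics/top7.png');cv2.imwrite('pics/t7z.png',cv2.resize(im[95:265,225:445],None,fx=3.6,fy=3.5,interpolation=cv2.INTER_CUBIC))
E
```

```text
time_s: 16.15
tcp_pos: [0.522, -0.0418, 0.1731]
ee_rot: [[-0.683, -0.73, 0.002], [-0.73, 0.683, 0.0], [-0.002, -0.001, -1.0]]
wrist_force: [-0.1, 0.3, 0.5]
gripper_width: 0.208
delta cm [-0.11, 0.09, -0.19] spin 1.9 | t 16.15 tcp [ 0.522  -0.0418  0.1731] xdeg -133.08 F [-0.1  0.3  0.5] w 1.81 j [ 13.  15. -18.   0. -57. -56.]
```

View pics/t7z.png

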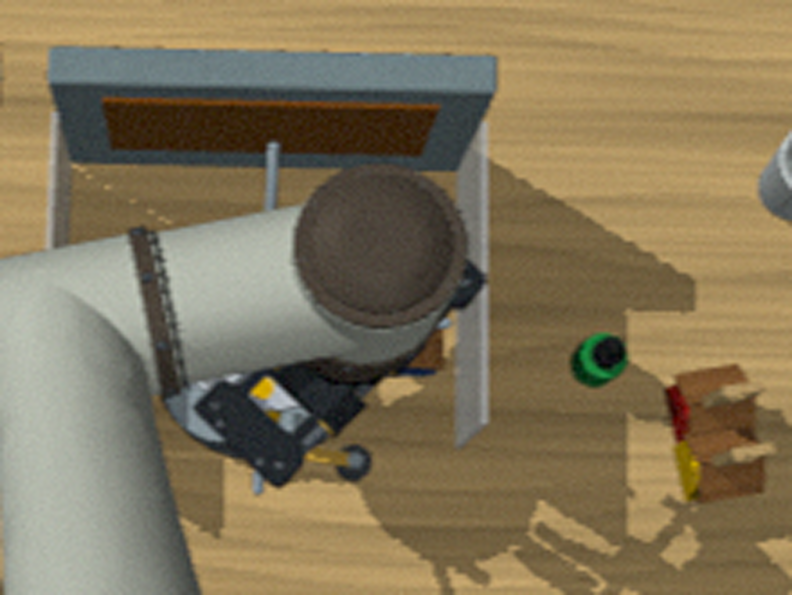

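```bash
python3 go.py .487 -.349 .24 205
```

```text
delta cm [24.8, -18.47, -6.71] spin 21.9 | t 16.2 tcp [ 0.5218 -0.0417  0.1729] xdeg -133.14 F [ 0.3 -0.  -0.5] w 1.83 j [ 13.  15. -18.   0. -57. -56.]
```

```bash
python3 -m inch '[{"fingers":2.2,"delta_pos":[0,0,-3],"spin":0},{"fingers":2.2,"delta_pos":[0,0,-7],"spin":0},{"fingers":6,"delta_pos":[3,-2,-10],"spin":0},{"fingers":6,"delta_pos":[24.8,-18.5,-10],"spin":22},{"fingers":6,"delta_pos":[24.8,-18.5,-10],"spin":22},{"fingers":6,"delta_pos":[24.8,-18.5,-10],"spin":22},{"fingers":6,"delta_pos":[24.8,-18.5,-10],"spin":22},{"fingers":6,"delta_pos":[24.8,-18.5,-10],"spin":22},{"fingers":6,"delta_pos":[24.8,-18.5,-10],"spin":22},{"fingers":6,"delta_pos":[24.8,-18.5,-6.7],"spin":22},{"fingers":6,"delta_pos":[24.8,-18.5,-6.7],"spin":22},{"fingers":6,"delta_pos":[24.8,-18.5,-6.7],"spin":22}]'
python3 - <<'E'
from h import *
c=cal('wrist');snap('wrist','w8');np.save('w8c.npy',c)
for n in ('eye_yellow','eye_red'): print(pt('wrist',n))
snap('top','top8')
im=cv2.imread('pics/top8.png');cv2.imwrite('pics/t8z.png',cv2.resize(im[95:265,225:445],None,fx=3.6,fy=3.5,interpolation=cv2.INTER_CUBIC))
im=cv2.imread('pics/w8.png');cv2.imwrite('pics/w8z.png',cv2.resize(im[150:250,230:360],None,fx=6,fy=6,interpolation=cv2.INTER_CUBIC))
E
```

```text
time_s: 17.4
tcp_pos: [0.4869, -0.3491, 0.2393]
ee_rot: [[-0.907, -0.421, -0.001], [-0.421, 0.907, -0.0], [0.001, 0.0, -1.0]]
wrist_force: [0.1, -0.0, 0.2]
gripper_width: 0.689
[(0.97, [282.2, 199.2]), (0.57, [268.5, 244.6])]
[(0.65, [265.6, 242.4])]
```

View pics/w8.png

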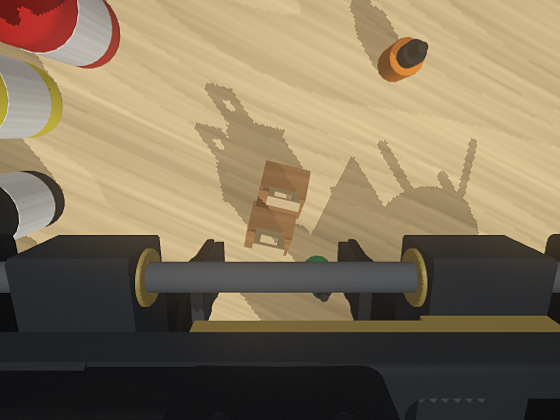

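View pics/w8z.png

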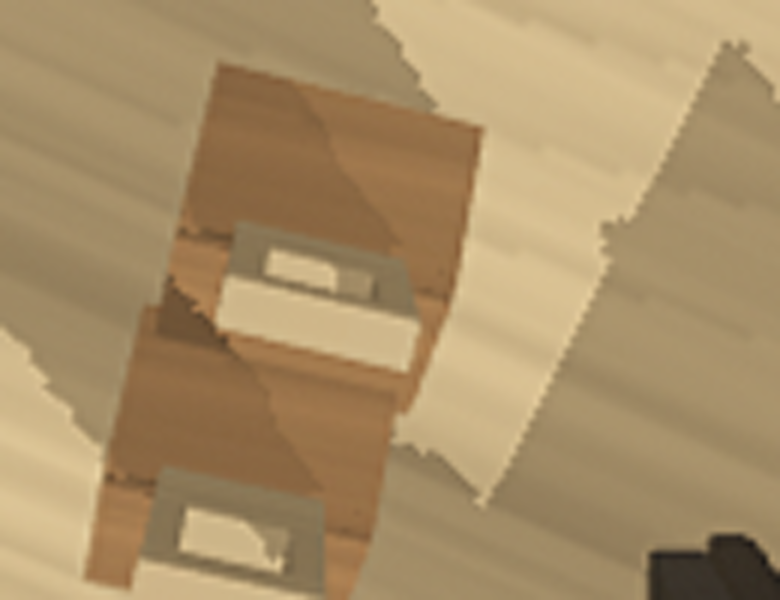

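View pics/t8z.png

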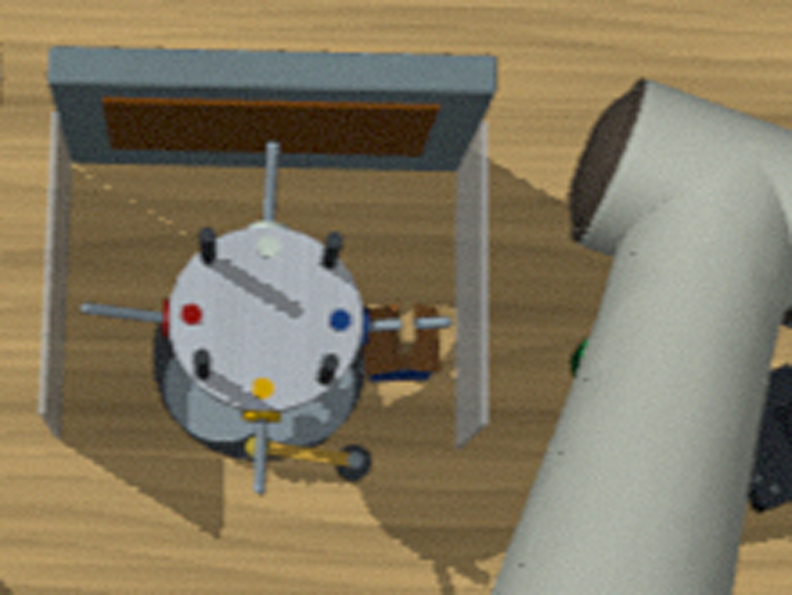

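```bash
python3 - <<'E'
from plate import *
from go import go
m=plate('w8c.npy',[(230+u/6-.4,150+v/6-.4) for u,v in [(222,276),(421,322),(408,374),(216,327)]])
ct=cal('top')
Z=lambda u,v:(225+u/3.6-.4,95+v/3.5-.4)
for u,v in [(271,145),(260,490),(82,308),(449,322)]:print(at_z(ct,Z(u,v),.168).round(4))
E
python3 go.py .4852 -.351 .077 194
```

```text
ctr [ 0.4838 -0.3474  0.115 ] w 0.0303 t 0.0081 ydir -78.7
[0.6898 0.0011 0.168 ]
[0.4386 0.0033 0.168 ]
[0.5657 0.1295 0.168 ]
[ 0.5621 -0.1246  0.168 ]
delta cm [0.34, -0.07, 16.39] spin 11.0 | t 17.6 tcp [ 0.4879 -0.3489  0.2409] xdeg -155.0 F [-0.5 -0.1 -0.5] w 5.97 j [-20.  19.  -2.   0. -69. -45.]
```

```bash
python3 go.py .4838 -.3474 .077 191.3
```

```text
delta cm [0.31, 0.31, 16.39] spin 13.7 | t 17.6 tcp [ 0.4879 -0.3489  0.2409] xdeg -155.0 F [-0.5 -0.1 -0.5] w 5.97 j [-20.  19.  -2.   0. -69. -45.]
```

```bash
python3 -m inch '[{"fingers":5.5,"delta_pos":[0.3,0.3,5],"spin":7},{"fingers":5.5,"delta_pos":[0.3,0.3,9],"spin":13.7},{"fingers":5.5,"delta_pos":[0.3,0.3,11],"spin":13.7},{"fingers":5.5,"delta_pos":[0.3,0.3,14],"spin":13.7},{"fingers":5.5,"delta_pos":[0.3,0.3,16],"spin":13.7},{"fingers":5.5,"delta_pos":[0.3,0.3,16.4],"spin":13.7},{"fingers":2,"delta_pos":[0.3,0.3,16.4],"spin":13.7},{"fingers":2,"delta_pos":[0.3,0.3,16.4],"spin":13.7},{"fingers":2,"delta_pos":[0.3,0.3,16.4],"spin":13.7},{"fingers":2,"delta_pos":[0.3,0.3,16.4],"spin":13.7},{"fingers":2,"delta_pos":[0.3,0.3,16.4],"spin":13.7},{"fingers":2,"delta_pos":[0.3,0.3,12],"spin":13.7},{"fingers":2,"delta_pos":[0.3,0.3,7],"spin":13.7},{"fingers":2,"delta_pos":[0.3,0.3,2],"spin":13.7},{"fingers":2,"delta_pos":[0.3,0.3,1],"spin":13.7}]'; python3 go.py .39 .0025 .226 180
```

```text
time_s: 19.1
tcp_pos: [0.4857, -0.3496, 0.2365]
ee_rot: [[-0.981, -0.195, 0.012], [-0.195, 0.981, -0.007], [-0.01, -0.009, -1.0]]
wrist_force: [0.2, -0.6, 0.1]
gripper_width: 0.341
delta cm [2.5, 36.4, 1.05] spin 11.3 | t 19.1 tcp [ 0.4857 -0.3496  0.2365] xdeg -168.73 F [ 0.2 -0.6  0.1] w 2.97 j [-20.  19.  -3.   0. -68. -59.]
```

```bash
python3 -m inch '[{"fingers":2,"delta_pos":[9,3,0],"spin":3},{"fingers":2,"delta_pos":[9,8,0.5],"spin":6},{"fingers":2,"delta_pos":[7,13,1],"spin":9},{"fingers":2,"delta_pos":[6,18,1],"spin":11.3},{"fingers":2,"delta_pos":[5,22,1],"spin":11.3},{"fingers":2,"delta_pos":[4,27,1],"spin":11.3},{"fingers":2,"delta_pos":[2.5,31,1],"spin":11.3},{"fingers":2,"delta_pos":[2.5,34,1],"spin":11.3},{"fingers":2,"delta_pos":[2.5,36.4,1],"spin":11.3},{"fingers":2,"delta_pos":[2.5,36.4,1],"spin":11.3},{"fingers":2,"delta_pos":[2.5,36.4,1],"spin":11.3},{"fingers":2,"delta_pos":[2.5,36.4,1],"spin":11.3},{"fingers":2,"delta_pos":[2.5,36.4,1],"spin":11.3}]'
python3 - <<'E'
from h import *
snap('side','side9')
im=cv2.imread('pics/side9.png');cv2.imwrite('pics/s9z.png',cv2.resize(im[130:270,200:400],None,fx=4,fy=4,interpolation=cv2.INTER_CUBIC))
print(pt('side','eye_yellow'),pt('side','peg_yellow'))
s=sense();print(proj(cal('side'),np.array(s['tcp_pos'])+[0,0,.019]))
E
python3 go.py .39 .0025 .168 180
```

```text
time_s: 20.4
tcp_pos: [0.3876, 0.0036, 0.2188]
ee_rot: [[-1.0, 0.003, -0.0], [0.003, 1.0, -0.0], [0.0, -0.0, -1.0]]
wrist_force: [0.9, 0.8, -1.0]
gripper_width: 0.339
[(0.66, [321.9, 179.6]), (0.62, [260.4, 190.4])] [(0.61, [289.2, 212.7])]
[326.12467209 180.08412722]
delta cm [-0.23, -0.12, 5.09] spin -0.2 | t 20.55 tcp [0.3877 0.0037 0.2189] xdeg 179.84 F [-0.5 -0.4 -1.9] w 2.97 j [  25.   -2.  -30.   -0.  -62. -115.]
```

View pics/s9z.png

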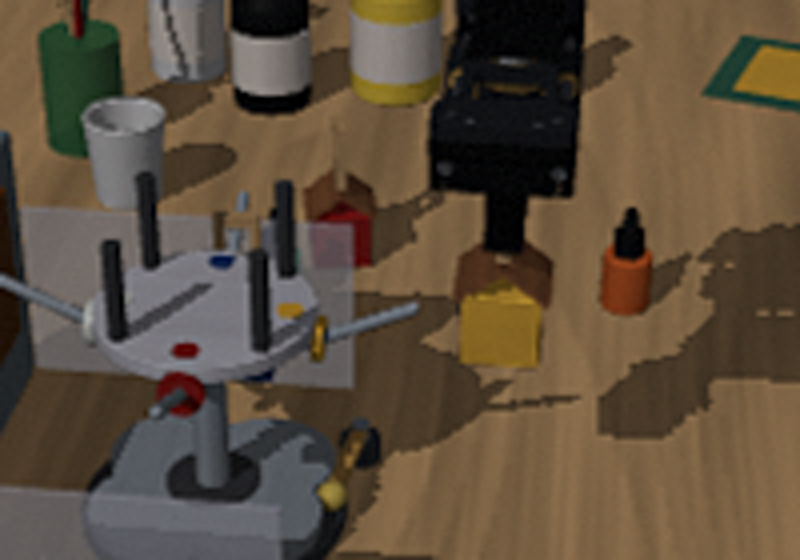

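```bash
python3 -m inch '[{"fingers":2,"delta_pos":[0,-0.1,2],"spin":0},{"fingers":2,"delta_pos":[0,-0.1,4],"spin":0},{"fingers":2,"delta_pos":[-0.2,-0.1,5.2],"spin":0},{"fingers":2,"delta_pos":[-0.2,-0.1,5.2],"spin":0},{"fingers":2,"delta_pos":[-1.7,-0.1,5.9],"spin":0},{"fingers":2,"delta_pos":[-3.2,-0.1,6.55],"spin":0},{"fingers":2,"delta_pos":[-4.2,-0.1,7],"spin":0},{"fingers":2,"delta_pos":[-5.2,-0.1,7.45],"spin":0},{"fingers":2,"delta_pos":[-6.2,-0.1,7.9],"spin":0},{"fingers":2,"delta_pos":[-7.2,-0.1,8.35],"spin":0},{"fingers":2,"delta_pos":[-7.7,-0.1,8.6],"spin":0},{"fingers":2,"delta_pos":[-7.7,-0.1,8.6],"spin":0},{"fingers":2,"delta_pos":[-7.7,-0.1,9],"spin":0},{"fingers":2,"delta_pos":[-7.7,-0.1,9],"spin":0}]'
```

```text
time_s: 21.95
tcp_pos: [0.4642, 0.0032, 0.1287]
ee_rot: [[-1.0, 0.001, -0.001], [0.001, 1.0, -0.0], [0.001, -0.0, -1.0]]
wrist_force: [0.3, 0.1, -1.6]
gripper_width: 0.337
```

```bash
python3 -m inch '[{"fingers":3.4,"delta_pos":[0,0,0],"spin":0},{"fingers":5,"delta_pos":[0,0,0],"spin":0},{"fingers":6,"delta_pos":[0,0,0],"spin":0},{"fingers":6,"delta_pos":[0,0,0],"spin":0},{"fingers":6,"delta_pos":[0,0,-2],"spin":0},{"fingers":6,"delta_pos":[0,0,-5],"spin":0},{"fingers":6,"delta_pos":[0,0,-9],"spin":0},{"fingers":6,"delta_pos":[0,0,-13],"spin":0},{"fingers":6,"delta_pos":[0,0,-13],"spin":0}]'
python3 - <<'E'
from h import *
snap('side','side10')
im=cv2.imread('pics/side10.png');cv2.imwrite('pics/s10z.png',cv2.resize(im[130:270,200:400],None,fx=4,fy=4,interpolation=cv2.INTER_CUBIC))
E
python3 go.py .5215 .0445 .175 134.5
```

```text
time_s: 22.85
tcp_pos: [0.468, 0.0038, 0.2652]
ee_rot: [[-1.0, 0.0, 0.013], [0.0, 1.0, 0.002], [-0.013, 0.002, -1.0]]
wrist_force: [1.3, -0.4, -0.5]
gripper_width: 0.69
delta cm [-5.53, 4.08, 8.7] spin 45.4 | t 22.9 tcp [0.4661 0.0037 0.262 ] xdeg 179.93 F [-0.9  0.6 -0.1] w 6.02 j [  21.    4.  -17.    0.  -68. -111.]
```

View pics/s10z.png

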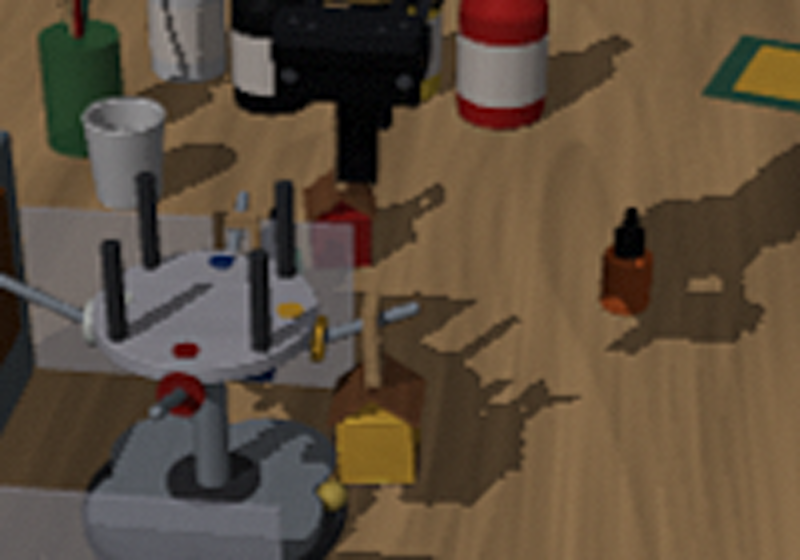

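```bash
python3 -m inch '[{"fingers":3.2,"delta_pos":[-2,1.4,-0.5],"spin":8},{"fingers":3.2,"delta_pos":[-4,2.8,-0.5],"spin":16},{"fingers":3.2,"delta_pos":[-5.7,4.1,-0.5],"spin":24},{"fingers":3.2,"delta_pos":[-5.7,4.1,-0.5],"spin":32},{"fingers":3.2,"delta_pos":[-5.7,4.1,-0.5],"spin":40},{"fingers":3.2,"delta_pos":[-5.7,4.1,-0.5],"spin":45},{"fingers":3.2,"delta_pos":[-5.7,4.1,-0.5],"spin":45},{"fingers":3.2,"delta_pos":[-5.7,4.1,2.5],"spin":45},{"fingers":3.2,"delta_pos":[-5.7,4.1,5.5],"spin":45},{"fingers":3.2,"delta_pos":[-5.7,4.1,7.5],"spin":45},{"fingers":3.2,"delta_pos":[-5.7,4.1,8.4],"spin":45},{"fingers":1.8,"delta_pos":[-5.7,4.1,8.4],"spin":45},{"fingers":1.8,"delta_pos":[-5.7,4.1,8.4],"spin":45},{"fingers":1.8,"delta_pos":[-5.7,4.1,8.4],"spin":45}]'
python3 go.py .5221 .0444 .173 135
```

```text
time_s: 24.3
tcp_pos: [0.5226, 0.0445, 0.1763]
ee_rot: [[-0.707, 0.708, 0.002], [0.708, 0.707, 0.001], [-0.001, 0.002, -1.0]]
wrist_force: [-0.1, 0.6, 0.3]
gripper_width: 0.229
delta cm [0.03, -0.04, 0.33] spin -0.0 | t 24.3 tcp [0.5226 0.0445 0.1763] xdeg 134.96 F [-0.1  0.6  0.3] w 2.0 j [  23.   15.  -18.    0.  -58. -158.]
```

```bash
python3 -m inch '[{"fingers":1.8,"delta_pos":[0,-0.3,0.2],"spin":-3},{"fingers":1.8,"delta_pos":[-0.05,-0.85,0.2],"spin":-8},{"fingers":1.8,"delta_pos":[-0.18,-1.45,0.2],"spin":-14},{"fingers":1.8,"delta_pos":[-0.36,-2.05,0.2],"spin":-20},{"fingers":1.8,"delta_pos":[-0.61,-2.63,0.2],"spin":-26},{"fingers":1.8,"delta_pos":[-0.91,-3.18,0.2],"spin":-32},{"fingers":1.8,"delta_pos":[-1.27,-3.69,0.2],"spin":-38},{"fingers":1.8,"delta_pos":[-1.68,-4.17,0.2],"spin":-44},{"fingers":1.8,"delta_pos":[-2.14,-4.6,0.2],"spin":-50},{"fingers":1.8,"delta_pos":[-2.64,-4.97,0.2],"spin":-56},{"fingers":1.8,"delta_pos":[-3.18,-5.3,0.2],"spin":-62},{"fingers":1.8,"delta_pos":[-3.75,-5.56,0.2],"spin":-68},{"fingers":1.8,"delta_pos":[-4.35,-5.77,0.2],"spin":-74},{"fingers":1.8,"delta_pos":[-4.96,-5.91,0.2],"spin":-80},{"fingers":1.8,"delta_pos":[-5.48,-5.98,0.2],"spin":-85},{"fingers":1.8,"delta_pos":[-5.9,-6,0.2],"spin":-89},{"fingers":1.8,"delta_pos":[-6.3,-6,0.2],"spin":-93},{"fingers":1.8,"delta_pos":[-6.3,-6,0.2],"spin":-93},{"fingers":1.8,"delta_pos":[-6.3,-6,0.2],"spin":-93}]'
python3 - <<'E'
from h import *
snap('top','top11')
im=cv2.imread('pics/top11.png');cv2.imwrite('pics/t11z.png',cv2.resize(im[95:265,225:445],None,fx=3.6,fy=3.5,interpolation=cv2.INTER_CUBIC))
print(pt('top','eye_red'),pt('side','eye_red'),pt('top','house_red'))
E
python3 go.py .52 -.34 .24 190
```

```text
time_s: 26.2
tcp_pos: [0.524, -0.0427, 0.1737]
ee_rot: [[-0.671, -0.741, 0.001], [-0.741, 0.671, 0.0], [-0.001, -0.001, -1.0]]
wrist_force: [-0.5, 0.0, -0.6]
gripper_width: 0.203
[(0.88, [430.6, 210.1])] [] [(0.85, [418.5, 209.7]), (0.62, [400.0, 296.3])]
delta cm [22.31, -19.66, -6.67] spin 37.9 | t 26.4 tcp [ 0.5237 -0.0427  0.1733] xdeg -132.1 F [-0.4  0.5  0. ] w 1.79 j [ 13.  15. -18.   0. -57. -55.]
```

View pics/t11z.png

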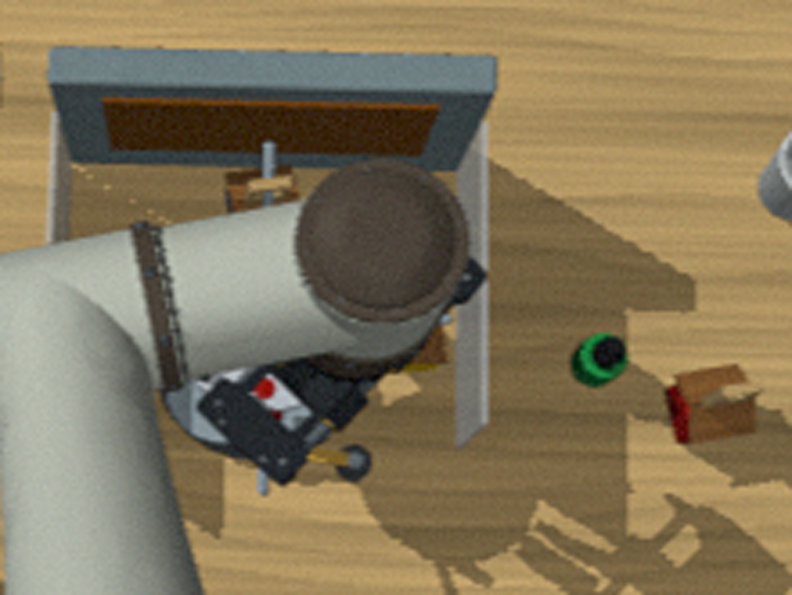

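```bash
python3 - <<'E'
from h import *
ct=cal('top');print(at_z(ct,(430.6,210.1),.096),at_z(ct,(429,207),.115),at_z(ct,(418.5,209.7),0))
E
python3 go.py .529 -.341 .24 193
```

```text
[ 0.52033647 -0.34743886  0.096     ] [ 0.5251257 -0.337551   0.115    ] [ 0.53683245 -0.34345917  0.        ]
delta cm [21.78, -20.39, -6.67] spin 34.9 | t 26.4 tcp [ 0.5237 -0.0427  0.1733] xdeg -132.1 F [-0.4  0.5  0. ] w 1.79 j [ 13.  15. -18.   0. -57. -55.]
```

```bash
python3 -m inch '[{"fingers":2.2,"delta_pos":[0,0,-3],"spin":0},{"fingers":2.2,"delta_pos":[0,0,-7],"spin":0},{"fingers":6,"delta_pos":[3,-2,-10],"spin":0},{"fingers":6,"delta_pos":[21.8,-20.4,-10],"spin":35},{"fingers":6,"delta_pos":[21.8,-20.4,-10],"spin":35},{"fingers":6,"delta_pos":[21.8,-20.4,-10],"spin":35},{"fingers":6,"delta_pos":[21.8,-20.4,-10],"spin":35},{"fingers":6,"delta_pos":[21.8,-20.4,-10],"spin":35},{"fingers":6,"delta_pos":[21.8,-20.4,-10],"spin":35},{"fingers":6,"delta_pos":[21.8,-20.4,-6.7],"spin":35},{"fingers":6,"delta_pos":[21.8,-20.4,-6.7],"spin":35},{"fingers":6,"delta_pos":[21.8,-20.4,-6.7],"spin":35}]'
python3 - <<'E'
from h import *
c=cal('wrist');snap('wrist','w12');np.save('w12c.npy',c)
for n in ('eye_red',): print(pt('wrist',n))
snap('top','top12')
im=cv2.imread('pics/top12.png');cv2.imwrite('pics/t12z.png',cv2.resize(im[95:265,225:445],None,fx=3.6,fy=3.5,interpolation=cv2.INTER_CUBIC))
im=cv2.imread('pics/w12.png');cv2.imwrite('pics/w12z.png',cv2.resize(im[150:250,220:350],None,fx=6,fy=6,interpolation=cv2.INTER_CUBIC))
E
```

```text
time_s: 27.6
tcp_pos: [0.5289, -0.3408, 0.24]
ee_rot: [[-0.974, -0.224, -0.002], [-0.224, 0.974, 0.0], [0.002, 0.0, -1.0]]
wrist_force: [-0.4, 0.8, 1.2]
gripper_width: 0.691
[(0.87, [277.5, 205.6])]
```

View pics/w12z.png

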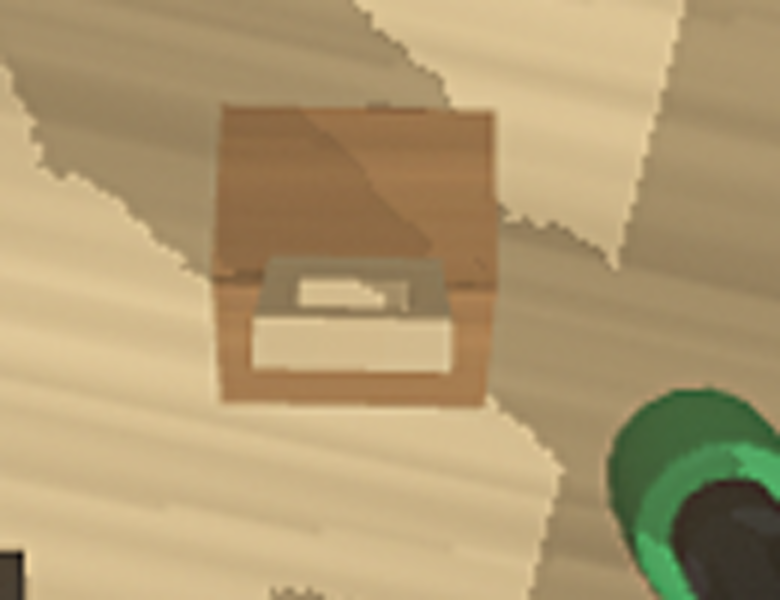

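View pics/t12z.png

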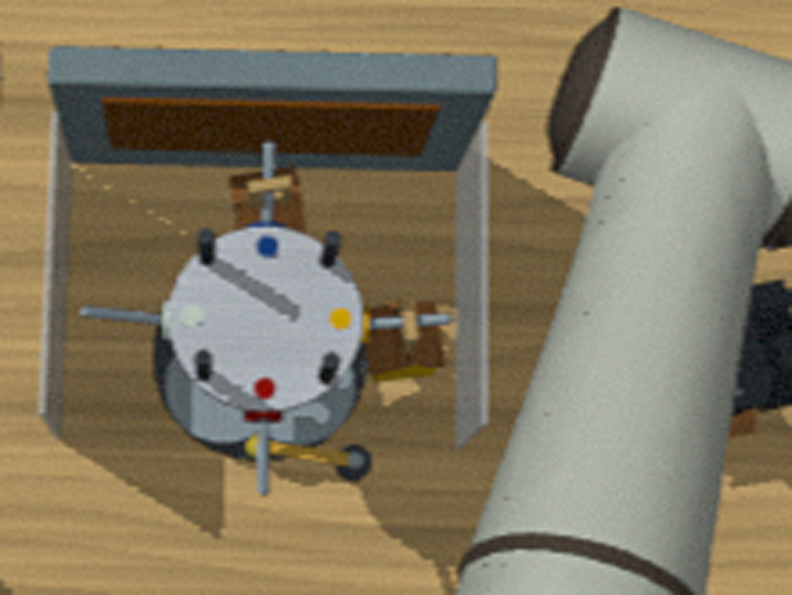

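```bash
python3 - <<'E'
from plate import *
m=plate('w12c.npy',[(220+u/6-.4,150+v/6-.4) for u,v in [(253,318),(454,319),(452,373),(251,370)]])
c=np.load('w12c.npy',allow_pickle=True).item();print('green',at_z(c,(220+740/6,150+520/6),.083))
E
python3 go.py .5265 -.342 .077 193
```

```text
ctr [ 0.53   -0.3414  0.115 ] w 0.0304 t 0.0082 ydir -77.6
green [ 0.55268719 -0.26761726  0.083     ]
delta cm [0.37, -0.03, 16.5] spin 0.0 | t 27.75 tcp [ 0.53   -0.3409  0.242 ] xdeg -166.99 F [0.3 0.2 0.2] w 6.06 j [-18.  22.   3.   0. -71. -59.]
```

```bash
python3 -m inch '[{"fingers":4.6,"delta_pos":[0,-0.05,5],"spin":0.6},{"fingers":4.6,"delta_pos":[0,-0.05,9],"spin":0.6},{"fingers":4.6,"delta_pos":[0,-0.05,11],"spin":0.6},{"fingers":4.6,"delta_pos":[0,-0.05,14],"spin":0.6},{"fingers":4.6,"delta_pos":[0,-0.05,16],"spin":0.6},{"fingers":4.6,"delta_pos":[0,-0.05,16.4],"spin":0.6},{"fingers":2,"delta_pos":[0,-0.05,16.4],"spin":0.6},{"fingers":2,"delta_pos":[0,-0.05,16.4],"spin":0.6},{"fingers":2,"delta_pos":[0,-0.05,16.4],"spin":0.6},{"fingers":2,"delta_pos":[0,-0.05,16.4],"spin":0.6},{"fingers":2,"delta_pos":[0,-0.05,16.4],"spin":0.6},{"fingers":2,"delta_pos":[0,-0.05,12],"spin":0.6},{"fingers":2,"delta_pos":[0,-0.05,7],"spin":0.6},{"fingers":2,"delta_pos":[0,-0.05,2],"spin":0.6},{"fingers":2,"delta_pos":[0,-0.05,1],"spin":0.6},{"fingers":2,"delta_pos":[0,-0.05,1],"spin":0.6}]'; python3 go.py .39 .0018 .226 180
```

```text
time_s: 29.35
tcp_pos: [0.5298, -0.3419, 0.2324]
ee_rot: [[-0.977, -0.213, 0.005], [-0.213, 0.977, -0.001], [-0.004, -0.002, -1.0]]
wrist_force: [0.1, -0.0, -2.3]
gripper_width: 0.339
delta cm [6.34, 36.56, 0.64] spin 12.3 | t 29.35 tcp [ 0.5298 -0.3419  0.2324] xdeg -167.69 F [ 0.1 -0.  -2.3] w 2.95 j [-18.  22.   2.  -0. -70. -60.]
```

```bash
python3 -m inch '[{"fingers":2,"delta_pos":[4,1,0],"spin":3},{"fingers":2,"delta_pos":[9,3,0.5],"spin":6},{"fingers":2,"delta_pos":[11,8,0.6],"spin":9},{"fingers":2,"delta_pos":[11,13,0.6],"spin":12.3},{"fingers":2,"delta_pos":[10,18,0.6],"spin":12.3},{"fingers":2,"delta_pos":[9,23,0.6],"spin":12.3},{"fingers":2,"delta_pos":[8,28,0.6],"spin":12.3},{"fingers":2,"delta_pos":[7,32,0.6],"spin":12.3},{"fingers":2,"delta_pos":[6.3,35,0.6],"spin":12.3},{"fingers":2,"delta_pos":[6.3,36.5,0.6],"spin":12.3},{"fingers":2,"delta_pos":[6.3,36.5,0.6],"spin":12.3},{"fingers":2,"delta_pos":[6.3,36.5,0.6],"spin":12.3},{"fingers":2,"delta_pos":[6.3,36.5,0.6],"spin":12.3}]'
python3 - <<'E'
from h import *
snap('side','side13')
im=cv2.imread('pics/side13.png');cv2.imwrite('pics/s13z.png',cv2.resize(im[130:270,200:400],None,fx=4,fy=4,interpolation=cv2.INTER_CUBIC))
E
python3 go.py .39 .0018 .1668 180
```

```text
time_s: 30.65
tcp_pos: [0.3891, 0.0006, 0.223]
ee_rot: [[-1.0, 0.001, -0.002], [0.001, 1.0, -0.001], [0.002, -0.001, -1.0]]
wrist_force: [0.4, 0.6, -0.4]
gripper_width: 0.341
delta cm [-0.07, 0.13, 5.65] spin -0.1 | t 30.7 tcp [0.3893 0.0005 0.2233] xdeg 179.93 F [-0.2 -0.7 -0.8] w 2.97 j [  24.   -2.  -29.   -0.  -63. -114.]
```

View pics/s13z.png

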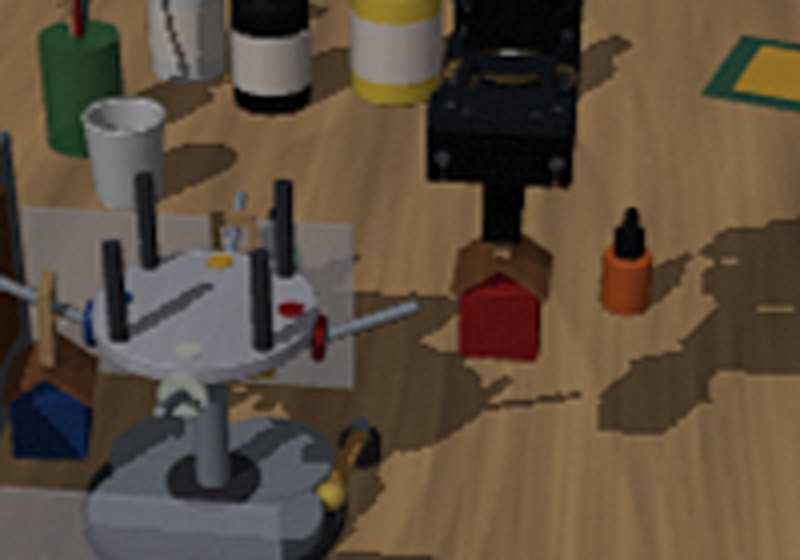

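Same insertion: dx −7.5, dz 9.0, dy +0.1.

```bash
python3 -m inch '[{"fingers":2,"delta_pos":[0,0.1,2],"spin":0},{"fingers":2,"delta_pos":[0,0.1,4],"spin":0},{"fingers":2,"delta_pos":[-0.1,0.1,5.65],"spin":0},{"fingers":2,"delta_pos":[-0.1,0.1,5.65],"spin":0},{"fingers":2,"delta_pos":[-1.5,0.1,6.3],"spin":0},{"fingers":2,"delta_pos":[-3,0.1,7],"spin":0},{"fingers":2,"delta_pos":[-4,0.1,7.45],"spin":0},{"fingers":2,"delta_pos":[-5,0.1,7.9],"spin":0},{"fingers":2,"delta_pos":[-6,0.1,8.35],"spin":0},{"fingers":2,"delta_pos":[-7,0.1,8.8],"spin":0},{"fingers":2,"delta_pos":[-7.5,0.1,9],"spin":0},{"fingers":2,"delta_pos":[-7.5,0.1,9],"spin":0},{"fingers":2,"delta_pos":[-7.5,0.1,9.4],"spin":0},{"fingers":2,"delta_pos":[-7.5,0.1,9.4],"spin":0}]'
```

```text
time_s: 32.1
tcp_pos: [0.4647, 0.0025, 0.1301]
ee_rot: [[-1.0, -0.001, 0.001], [-0.001, 1.0, 0.0], [-0.001, 0.0, -1.0]]
wrist_force: [0.8, -0.1, -1.4]
gripper_width: 0.338
```

```bash
python3 -m inch '[{"fingers":3.4,"delta_pos":[0,0,0],"spin":0},{"fingers":5,"delta_pos":[0,0,0],"spin":0},{"fingers":6,"delta_pos":[0,0,0],"spin":0},{"fingers":6,"delta_pos":[0,0,0],"spin":0},{"fingers":6,"delta_pos":[0,0,-2],"spin":0},{"fingers":6,"delta_pos":[0,0,-5],"spin":0},{"fingers":6,"delta_pos":[0,0,-9],"spin":0},{"fingers":6,"delta_pos":[0,0,-13],"spin":0},{"fingers":6,"delta_pos":[0,0,-13],"spin":0},{"fingers":6,"delta_pos":[0,0,-13],"spin":0}]'
python3 - <<'E'
from h import *
snap('side','side14')
im=cv2.imread('pics/side14.png');cv2.imwrite('pics/s14z.png',cv2.resize(im[130:270,200:400],None,fx=4,fy=4,interpolation=cv2.INTER_CUBIC))
E
python3 go.py .5221 .0444 .174 135
```

```text
time_s: 33.1
tcp_pos: [0.4648, 0.0026, 0.2607]
ee_rot: [[-1.0, -0.0, 0.002], [-0.0, 1.0, 0.001], [-0.002, 0.001, -1.0]]
wrist_force: [-0.0, -0.6, 0.4]
gripper_width: 0.691
delta cm [-5.8, 4.2, 8.55] spin 45.0 | t 33.15 tcp [0.4641 0.0024 0.2595] xdeg -179.99 F [ 0.6 -0.6 -0.1] w 5.99 j [  20.    5.  -17.   -0.  -68. -110.]
```

View pics/s14z.png

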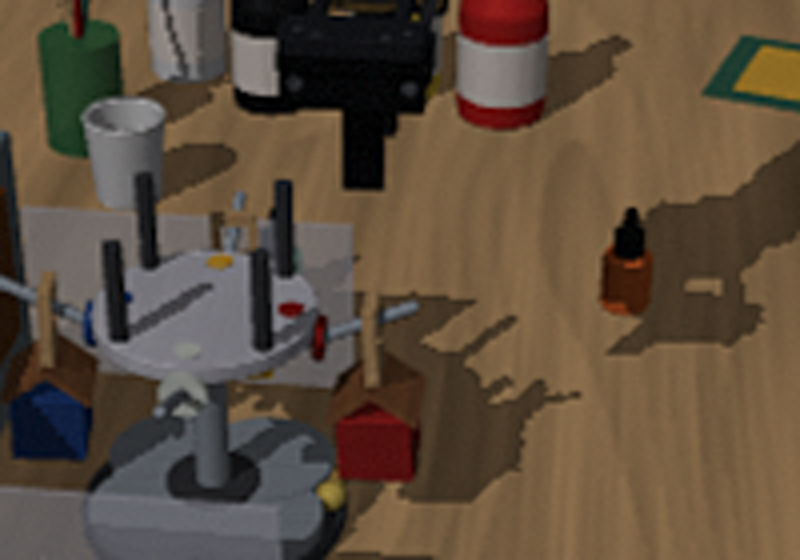

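```bash
python3 -m inch '[{"fingers":3.2,"delta_pos":[-2,1.4,-0.5],"spin":8},{"fingers":3.2,"delta_pos":[-4,2.8,-0.5],"spin":16},{"fingers":3.2,"delta_pos":[-5.8,4.2,-0.5],"spin":24},{"fingers":3.2,"delta_pos":[-5.8,4.2,-0.5],"spin":32},{"fingers":3.2,"delta_pos":[-5.8,4.2,-0.5],"spin":40},{"fingers":3.2,"delta_pos":[-5.8,4.2,-0.5],"spin":45},{"fingers":3.2,"delta_pos":[-5.8,4.2,-0.5],"spin":45},{"fingers":3.2,"delta_pos":[-5.8,4.2,2.5],"spin":45},{"fingers":3.2,"delta_pos":[-5.8,4.2,5.5],"spin":45},{"fingers":3.2,"delta_pos":[-5.8,4.2,7.5],"spin":45},{"fingers":3.2,"delta_pos":[-5.8,4.2,8.5],"spin":45},{"fingers":1.8,"delta_pos":[-5.8,4.2,8.5],"spin":45},{"fingers":1.8,"delta_pos":[-5.8,4.2,8.5],"spin":45},{"fingers":1.8,"delta_pos":[-5.8,4.2,8.5],"spin":45}]'
python3 go.py .5221 .0444 .174 135
```

```text
time_s: 34.55
tcp_pos: [0.5235, 0.0446, 0.1762]
ee_rot: [[-0.708, 0.706, 0.002], [0.706, 0.708, 0.001], [-0.001, 0.002, -1.0]]
wrist_force: [-0.2, 0.2, -0.2]
gripper_width: 0.227
delta cm [0.09, -0.12, 0.22] spin 0.1 | t 34.55 tcp [0.5235 0.0446 0.1762] xdeg 135.06 F [-0.2  0.2 -0.2] w 1.97 j [  23.   15.  -18.    0.  -58. -158.]
```

```bash
python3 -m inch '[{"fingers":1.8,"delta_pos":[0.05,-0.35,0.2],"spin":-3},{"fingers":1.8,"delta_pos":[0,-0.9,0.2],"spin":-8},{"fingers":1.8,"delta_pos":[-0.13,-1.5,0.2],"spin":-14},{"fingers":1.8,"delta_pos":[-0.3,-2.1,0.2],"spin":-20},{"fingers":1.8,"delta_pos":[-0.55,-2.7,0.2],"spin":-26},{"fingers":1.8,"delta_pos":[-0.85,-3.25,0.2],"spin":-32},{"fingers":1.8,"delta_pos":[-1.2,-3.75,0.2],"spin":-38},{"fingers":1.8,"delta_pos":[-1.63,-4.25,0.2],"spin":-44},{"fingers":1.8,"delta_pos":[-2.1,-4.65,0.2],"spin":-50},{"fingers":1.8,"delta_pos":[-2.6,-5.05,0.2],"spin":-56},{"fingers":1.8,"delta_pos":[-3.13,-5.35,0.2],"spin":-62},{"fingers":1.8,"delta_pos":[-3.7,-5.63,0.2],"spin":-68},{"fingers":1.8,"delta_pos":[-4.3,-5.83,0.2],"spin":-74},{"fingers":1.8,"delta_pos":[-4.9,-5.97,0.2],"spin":-80},{"fingers":1.8,"delta_pos":[-5.43,-6.05,0.2],"spin":-85},{"fingers":1.8,"delta_pos":[-5.85,-6.06,0.2],"spin":-89},{"fingers":1.8,"delta_pos":[-6.25,-6.06,0.2],"spin":-93},{"fingers":1.8,"delta_pos":[-6.25,-6.06,0.2],"spin":-93},{"fingers":1.8,"delta_pos":[-6.25,-6.06,0.2],"spin":-93}]'
python3 go.py .43 .30 .30 180
```

```text
time_s: 36.45
tcp_pos: [0.5245, -0.0426, 0.1738]
ee_rot: [[-0.67, -0.742, 0.002], [-0.742, 0.67, 0.0], [-0.001, -0.001, -1.0]]
wrist_force: [-0.5, -0.4, 0.2]
gripper_width: 0.21
delta cm [-19.11, 29.96, -12.62] spin 47.9 | t 36.45 tcp [ 0.5245 -0.0426  0.1738] xdeg -132.06 F [-0.5 -0.4  0.2] w 1.83 j [ 13.  15. -18.   0. -57. -55.]
```

```bash
python3 -m inch '[{"fingers":2.2,"delta_pos":[0,0,-3],"spin":0},{"fingers":2.2,"delta_pos":[0,0,-7],"spin":0},{"fingers":2.2,"delta_pos":[0,0,-12.6],"spin":0},{"fingers":0,"delta_pos":[-19.1,30,-12.6],"spin":48},{"fingers":0,"delta_pos":[-19.1,30,-12.6],"spin":48},{"fingers":0,"delta_pos":[-19.1,30,-12.6],"spin":48},{"fingers":0,"delta_pos":[-19.1,30,-12.6],"spin":48},{"fingers":0,"delta_pos":[-19.1,30,-12.6],"spin":48},{"fingers":0,"delta_pos":[-19.1,30,-12.6],"spin":48},{"fingers":0,"delta_pos":[-19.1,30,-12.6],"spin":48},{"fingers":0,"delta_pos":[-19.1,30,-12.6],"spin":48},{"fingers":0,"delta_pos":[-19.1,30,-12.6],"spin":48},{"fingers":0,"delta_pos":[-19.1,30,-12.6],"spin":48},{"fingers":0,"delta_pos":[-19.1,30,-12.6],"spin":48}]'
python3 - <<'E'
from h import *
c=cal('wrist');snap('wrist','w15');snap('top','top15');snap('side','side15')
cs=cal('side');ct=cal('top')
for n in ('switch_tip','switch_base','ink_pink','peg_white'):
    o=[]
    for cam,cc in (('wrist',c),('top',ct),('side',cs)):
        a=pt(cam,n,1);print(n,cam,a)
        if a and a[0][0]>.4:o.append((cc,a[0][1]))
    if len(o)>1:print(tri(o))
im=cv2.imread('pics/top15.png');cv2.imwrite('pics/t15z.png',cv2.resize(im[95:295,145:365],None,fx=3.6,fy=3,interpolation=cv2.INTER_CUBIC))
im=cv2.imread('pics/side15.png');cv2.imwrite('pics/s15z.png',cv2.resize(im[150:290,150:350],None,fx=4,fy=4,interpolation=cv2.INTER_CUBIC))
im=cv2.imread('pics/side15.png');cv2.imwrite('pics/s15y.png',cv2.resize(im[280:410,210:390],None,fx=4,fy=4,interpolation=cv2.INTER_CUBIC))
E
```

```text
time_s: 37.85
tcp_pos: [0.4288, 0.2994, 0.2992]
ee_rot: [[-1.0, 0.0, 0.0], [0.0, 1.0, -0.0], [-0.0, -0.0, -1.0]]
wrist_force: [0.3, 0.5, -0.4]
gripper_width: 0.005
switch_tip wrist [(0.67, [346.0, 206.3])]
switch_tip top []
switch_tip side [(0.72, [274.2, 351.5])]
(array([0.45067639, 0.37767987, 0.08772376]), [np.float64(0.0016501215135695515), np.float64(0.0016501215135695348)])
switch_base wrist [(0.82, [334.2, 217.0])]
switch_base top []
switch_base side [(0.82, [255.4, 381.0])]
(array([0.48704654, 0.37861165, 0.00355616]), [np.float64(0.0024750673881439966), np.float64(0.002475067388144002)])
ink_pink wrist [(0.85, [252.9, 154.6])]
ink_pink top [(0.55, [201.1, 252.7])]
ink_pink side [(0.85, [306.9, 339.2])]
(array([0.39877267, 0.26371757, 0.00471415]), [np.float64(0.004347948286082301), np.float64(0.0012146087499215134), np.float64(0.004475747517938594)])
peg_white wrist [(0.36, [253.6, 156.3])]
peg_white top [(0.87, [298.3, 222.4])]
peg_white side []
```

View pics/t15z.png

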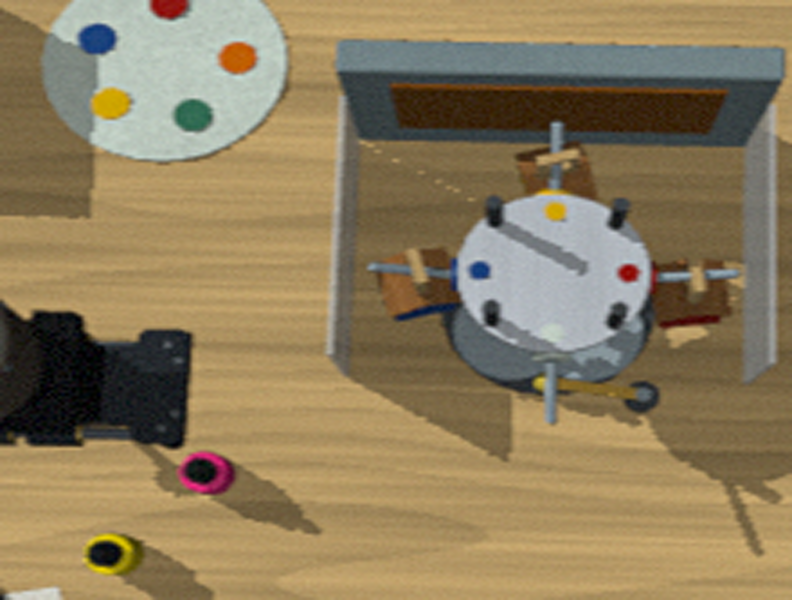

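View pics/s15z.png

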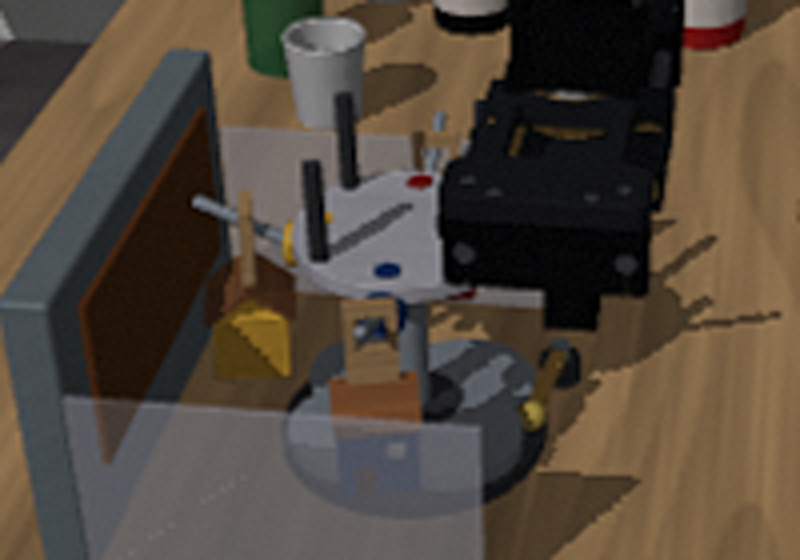

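View pics/w15.png

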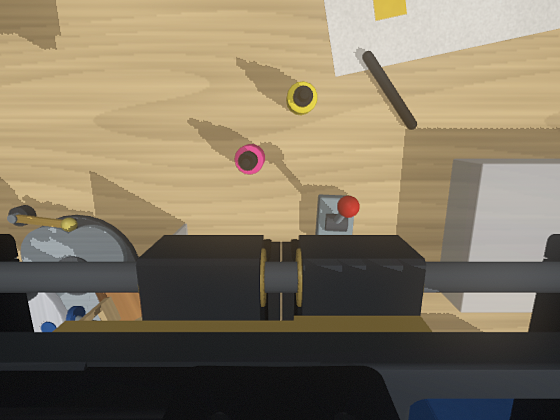

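View pics/s15y.png

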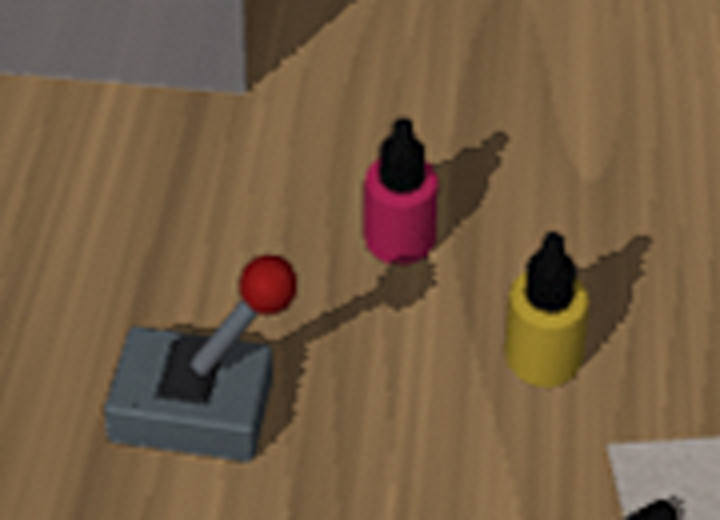

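```bash
python3 - <<'E'
from h import *
ct=cal('top')
for z in (0,.1,.2):print(z,at_z(ct,(107,178),z).round(3),at_z(ct,(97,246),z).round(3))
Z=lambda u,v:(145+u/3.6-.4,95+v/3-.4)
for u,v in [(557,124),(551,421),(369,267),(738,273)]:print(at_z(ct,Z(u,v),.168).round(4))
print('yellow',at_z(ct,(176,280),.083))
E
python3 go.py .415 .378 .075 180
```

```text
0 [0.606 0.549 0.   ] [0.409 0.56  0.   ]
0.1 [0.583 0.509 0.1  ] [0.402 0.519 0.1  ]
0.2 [0.561 0.469 0.2  ] [0.395 0.479 0.2  ]
[0.69   0.0025 0.168 ]
[0.4379 0.0012 0.168 ]
[0.5631 0.1301 0.168 ]
[ 0.5646 -0.1253  0.168 ]
yellow [0.32094531 0.3122047  0.083     ]
delta cm [1.38, 7.8, 22.4] spin 0.0 | t 38.6 tcp [0.4288 0.3    0.299 ] xdeg -179.97 F [ 0.4  0.1 -0. ] w 0.04 j [  53.    9.   -6.    0.  -75. -143.]
```

```bash
python3 -m inch '[{"fingers":0,"delta_pos":[1,3,2],"spin":-8},{"fingers":0,"delta_pos":[2.4,7.8,5],"spin":-16},{"fingers":0,"delta_pos":[2.4,7.8,8],"spin":-24},{"fingers":0,"delta_pos":[2.4,7.8,9],"spin":-32},{"fingers":0,"delta_pos":[2.4,7.8,9],"spin":-40},{"fingers":0,"delta_pos":[2.4,7.8,9],"spin":-48},{"fingers":0,"delta_pos":[2.4,7.8,9],"spin":-56},{"fingers":0,"delta_pos":[2.4,7.8,9],"spin":-64},{"fingers":0,"delta_pos":[2.4,7.8,9],"spin":-72},{"fingers":0,"delta_pos":[2.4,7.8,9],"spin":-80},{"fingers":0,"delta_pos":[2.4,7.8,9],"spin":-88},{"fingers":0,"delta_pos":[2.4,7.8,9],"spin":-90},{"fingers":0,"delta_pos":[2.4,7.8,9],"spin":-90}]'
python3 go.py .405 .378 .075 270
python3 - <<'E'
from h import *
c=cal('wrist');snap('wrist','w16');a=pt('wrist','switch_tip');b=pt('wrist','switch_base');print(a,b,at_z(c,a[0][1],.088))
snap('top','top16');snap('side','side16')
E
```

```text
time_s: 39.9
tcp_pos: [0.4048, 0.3781, 0.209]
ee_rot: [[0.0, -1.0, -0.0], [-1.0, -0.0, -0.0], [0.0, 0.0, -1.0]]
wrist_force: [-1.0, 0.9, -0.1]
gripper_width: -0.002
delta cm [0.01, -0.02, 13.4] spin 0.0 | t 39.9 tcp [0.4048 0.3781 0.209 ] xdeg -89.98 F [-1.   0.9 -0.1] w -0.01 j [ 60.  16. -11.   0. -63. -60.]
[(0.73, [230.6, 204.6])] [(0.58, [213.4, 187.9])] [0.44913664 0.37725503 0.088     ]
```

View pics/w16.png

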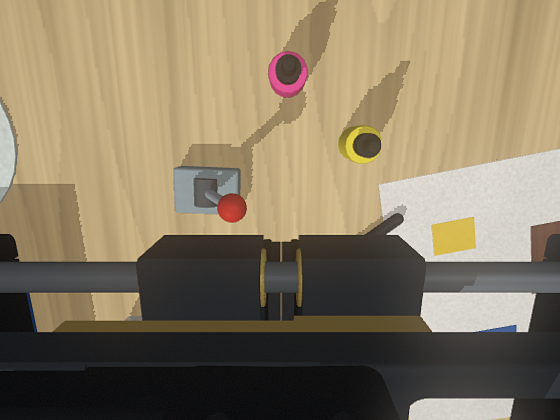

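View pics/side16.png

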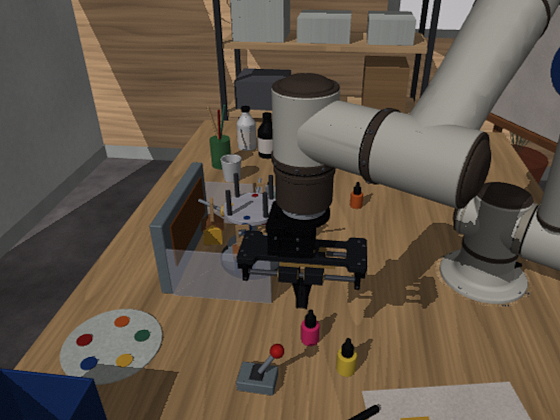

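```bash
python3 -m inch '[{"fingers":0,"delta_pos":[0,0,4.5],"spin":0},{"fingers":0,"delta_pos":[0,0,9],"spin":0},{"fingers":0,"delta_pos":[0,0,12.4],"spin":0},{"fingers":0,"delta_pos":[0,0,13.2],"spin":0},{"fingers":0,"delta_pos":[0,-1,13.2],"spin":0},{"fingers":0,"delta_pos":[0,-2,13.2],"spin":0},{"fingers":0,"delta_pos":[0,-3,13.2],"spin":0},{"fingers":0,"delta_pos":[0,-4,13.2],"spin":0},{"fingers":0,"delta_pos":[0,-5,13.2],"spin":0},{"fingers":0,"delta_pos":[0,-6,13.2],"spin":0},{"fingers":0,"delta_pos":[0,-7,13.2],"spin":0},{"fingers":0,"delta_pos":[0,-8,13.2],"spin":0},{"fingers":0,"delta_pos":[0,-8.8,13.2],"spin":0},{"fingers":0,"delta_pos":[0,-9.4,13.2],"spin":0},{"fingers":0,"delta_pos":[0,-9.4,13.2],"spin":0}]'
python3 - <<'E'
from h import *
snap('side','side17');print(pt('side','switch_tip'),sense()['tcp_pos'],sense()['wrist_force'])
im=cv2.imread('pics/side17.png');cv2.imwrite('pics/s17y.png',cv2.resize(im[270:410,190:390],None,fx=4,fy=4,interpolation=cv2.INTER_CUBIC))
E
```

```text
time_s: 41.65
tcp_pos: [0.4997, 0.3781, 0.0768]
ee_rot: [[-0.0, -1.0, 0.0], [-1.0, 0.0, 0.0], [-0.0, -0.0, -1.0]]
wrist_force: [0.2, -0.5, 0.9]
gripper_width: 0.001
[(0.71, [234.9, 345.0])] [0.49900276 0.37812045 0.07701513] [-0.32036905 -0.34533858  0.60629723]
```

View pics/s17y.png

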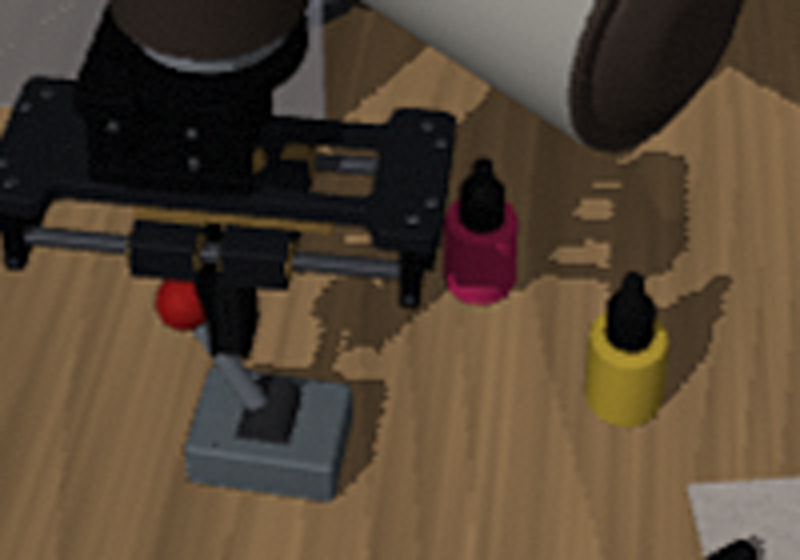

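```bash
python3 - <<'E'
from h import *
cs=cal('side')
for a in (-.5,.3,.35,.4,.45,.5,.55):print(a,proj(cs,[.487+.08*np.sin(a),.378,.019+.08*np.cos(a)]).round(1))
E
python3 -m inch '[{"fingers":0,"delta_pos":[0,-0.3,0],"spin":0},{"fingers":0,"delta_pos":[0,-0.6,0],"spin":0},{"fingers":0,"delta_pos":[0,-0.6,0],"spin":0}]'
```

```text
-0.5 [276.2 351.4]
0.3 [241.6 345.6]
0.35 [239.6 345.9]
0.4 [237.6 346.3]
0.45 [235.6 346.8]
0.5 [233.7 347.3]
0.55 [231.9 347.9]
time_s: 42.05
tcp_pos: [0.503, 0.378, 0.077]
ee_rot: [[0.0, -1.0, -0.003], [-1.0, -0.0, -0.001], [0.001, 0.003, -1.0]]
wrist_force: [-6.3, 1.3, 2.2]
gripper_width: 0.008
```

```bash
python3 -m inch '[{"fingers":0,"delta_pos":[0,-0.2,0],"spin":0},{"fingers":0,"delta_pos":[0,-0.4,0],"spin":0},{"fingers":0,"delta_pos":[0,-0.4,0],"spin":0}]'
python3 -m inch '[{"fingers":0,"delta_pos":[0,2,0],"spin":0},{"fingers":0,"delta_pos":[0,5,0],"spin":0},{"fingers":0,"delta_pos":[0,8,-2],"spin":0},{"fingers":0,"delta_pos":[0,9,-6],"spin":0},{"fingers":0,"delta_pos":[0,10,-11],"spin":0},{"fingers":0,"delta_pos":[0,10,-16],"spin":0},{"fingers":0,"delta_pos":[0,10,-20],"spin":0},{"fingers":0,"delta_pos":[0,10,-20],"spin":0},{"fingers":0,"delta_pos":[0,10,-20],"spin":0}]'
python3 - <<'E'
from h import *
snap('side','side18');print(pt('side','switch_tip'))
snap('top','top18');snap('wrist','w18')
im=cv2.imread('pics/side18.png');cv2.imwrite('pics/s18y.png',cv2.resize(im[150:410,130:390],None,fx=3,fy=2.3,interpolation=cv2.INTER_CUBIC))
im=cv2.imread('pics/top18.png');cv2.imwrite('pics/t18z.png',cv2.resize(im[95:295,145:365],None,fx=3.6,fy=3,interpolation=cv2.INTER_CUBIC))
c=cal('wrist');a=pt('wrist','switch_tip');print(a)
E
```

```text
time_s: 42.35
tcp_pos: [0.5033, 0.3778, 0.0768]
ee_rot: [[0.0, -1.0, -0.009], [-1.0, -0.0, -0.003], [0.003, 0.009, -1.0]]
wrist_force: [-16.7, 3.1, 8.6]
gripper_width: 0.008
time_s: 43.25
tcp_pos: [0.4088, 0.3784, 0.2784]
ee_rot: [[0.001, -1.0, 0.001], [-1.0, -0.001, 0.003], [-0.003, -0.001, -1.0]]
wrist_force: [-1.2, -0.1, -0.8]
gripper_width: 0.006
[(0.63, [235.0, 344.6]), (0.55, [209.9, 208.0])]
[(0.71, [171.9, 192.0])]
```

View pics/s18y.png

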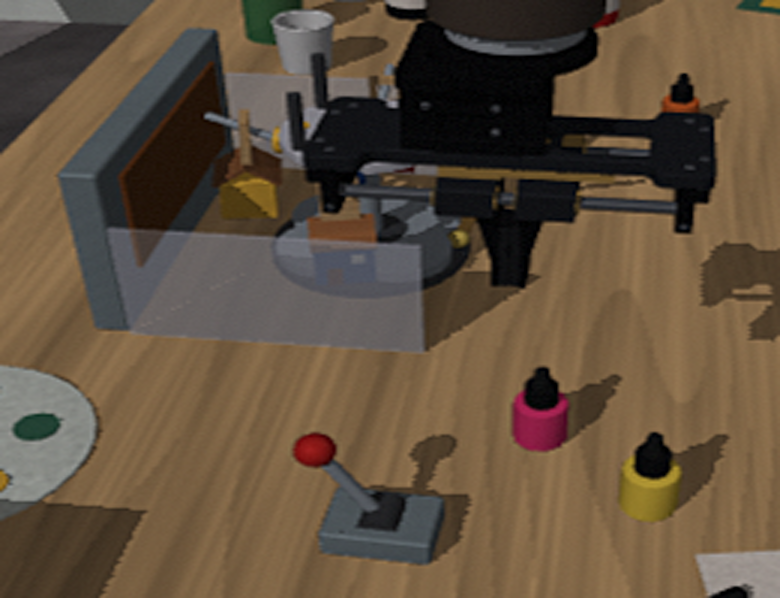

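View pics/t18z.png

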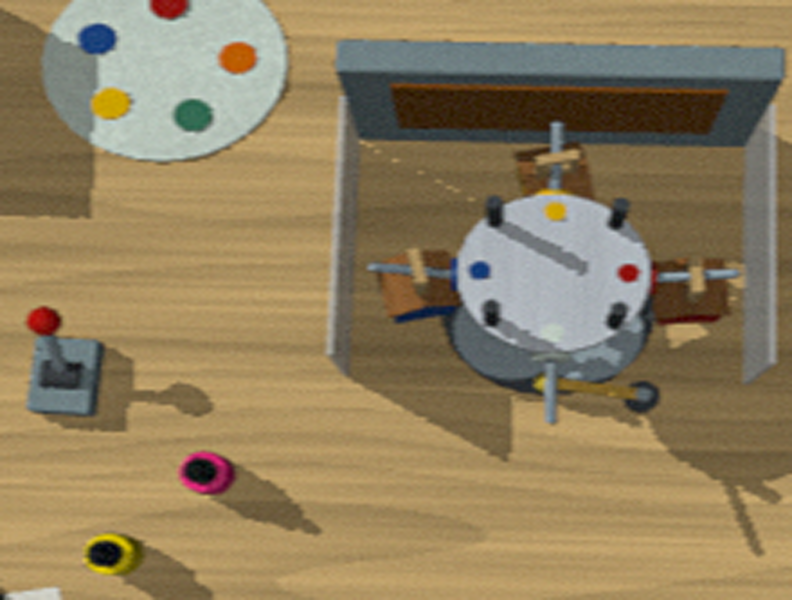

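```bash
python3 - <<'E'
from h import *
cs=cal('side');ct=cal('top')
a,_=tri([(cs,(234.5,345.5)),(ct,(145+43/3.6-.4,95+321/3-.4))])
b,_=tri([(cs,(277,351)),(ct,(153.8,230.5))])
print(a,b,2*np.arcsin(np.linalg.norm(a-b)/.16))
s=sense();print(s['time_s'],s['wrist_force'],s['tcp_pos'])
E
```

```text
[0.52467759 0.37517856 0.09084472] [0.44753114 0.37728533 0.08975587] 1.0067692848437628
43.5 [ 0.19445825  0.70992695 -0.69166029] [0.40855461 0.37753567 0.27548883]
```

Switch measures about 1.0 rad, at its stop. All three houses hang, the white peg faces front, and the robot is clear of everything.

```bash
python3 -m inch '[{"fingers":0,"delta_pos":[0,0,0],"spin":0},{"fingers":0,"delta_pos":[0,0,0],"spin":0}]'; python3 -c "
from station import *
print(finish_job())"
```

```text
time_s: 43.7
tcp_pos: [0.4088, 0.3779, 0.2764]
ee_rot: [[0.0, -1.0, -0.001], [-1.0, -0.0, -0.001], [0.001, 0.001, -1.0]]
wrist_force: [-0.8, -0.6, 0.7]
gripper_width: 0.003
the job is handed in; nothing more can be done
None
```

The job is done and handed in at about 44 s; no verdict was reported.

- **Stand and houses:** The head started about 13° off its blue click. I brought it in by a post, then hung blue, yellow and red, turning the stand a quarter after each one.
- **Disturbance:** The red house was knocked against the yellow one during the run. I measured both again before gripping them.
- **Switch:** With the white peg at the front, I pushed the switch over. The finger stopped moving at about 17 N, so the lever was against its stop.

My last checks, on the side and top pictures:
- **Houses:** all three hang on the pegs of their own colours. The blue one sits slightly turned on its peg.
- **White peg:** its tip was about 1 mm sideways of the line straight to the front, well inside the limit.
- **Switch:** the lever had moved about 1.0 rad between the first and last pictures.
- **Ink bottles:** the pink and orange ones stand upright in the last pictures. The green one was hidden or out of view there, and it was upright when I last saw it, just before I gripped the red house.
- **Robot:** it was touching nothing, with only about 1 N read at the wrist.

No check failed. Some network detections were several millimetres off or wrong, so I took the final gripping and loading positions from the pictures by hand.

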